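# Unpack the lining brushes

### The arm

A 6-joint arm with a two-finger parallel gripper is mounted at the origin on a cart in front of the work surface, level with it; the furniture and walls round the work are solid. World frame = base frame: x ahead of the robot, y to its left, z up, the work surface at z = 0. Lengths are in m, angles in rad, forces in N, time in s.
With the tool pointing down it reaches from about 0.25 to 0.775 m from the base axis. Payload 4 kg.
Tool frame: the origin (TCP) lies on the centre line of the jaws, within the pads' length; the fingertips stand 14 mm ahead of it and the grasp point (between the pads) lies 5 mm behind it (robot.tcp_to_tips is the distance from the TCP to the fingertips, in m); z points along the fingers, y is the line along which they close (so a half turn about z gives the same grasp; the last joint's range is limited). The gripper opens to 94 mm and grips with 3 to 60 N. Pads are 16 mm wide; open, the fingers measure 119 mm over their backs; the gripper's body (75 mm by 177 mm) begins 78 mm behind the grasp point.
Start: joints at [-1.317, 0.087, 1.371, -0, 1.684, -0.103], TCP at [0.192, -0.515, 0.22] pointing down, gripper open.
Joint ranges: [-3.1, 3.1], [-0.76, 2.03], [0.27, 2.55], [-1.08, 4.22], [0.17, 2.65], [-2.57, 2.57]. Speed limits (rad/s): [2.79, 2.79, 3.14, 3.14, 3.14, 3.14].

### API

Orientations are given as [roll, pitch, yaw] about the fixed x, y, z axes, in that order (R = Rz(yaw) Ry(pitch) Rx(roll)).
In Python, from bench import robot gives the robot as it stands.
- The arm moves only by the tool carry_out, never from a script. Its argument "increments" is a list of rows, each a list of 3 entries, a list of its own where there are three numbers: the closure in counts, from 0 (fully open) to 255 (shut), then the shift along the tool's x, y, z in mm, then the turn about the tool's z in degrees. In form: [[fingers, [dx, dy, dz], twist], ...]. A call has 1 to 8 rows; each row shifts and turns the commanded pose from where the row before left it, along the tool's axes as they then stand; what a row does not reach is not made up. A row lasts 1/10 s, in which the tool goes at most 50 mm and 8.59 degrees, less where a joint would pass 70% of its speed; a pose out of reach is approached as far as the arm can. A call with a gripper value outside its range is refused whole. The fingers move at their own pace and stop on an object; the grip force is fixed at half the most. Time passes only in rows, so rows that do not move let the fingers close. It gives the time, the measured TCP pose, the force, the opening and the grip force at its end, in the units of the state.
- robot.get_obs(): the state, without advancing time (a new reading comes with each control period).
- robot.snapshot(name): name is "scene" or "top" or "wrist"; returns the picture (384x512x3 uint8, blue, green, red); there is no depth.
- robot.get_calibration(name): a dict with "vfov" (degrees; the focal length in pixels is half the picture's height over the tangent of half this angle, whatever the lens; pixels are square), "cx", "cy" (the principal point, pixels), "T" (4x4, takes a point from camera to world coordinates). Camera axes: x right, y down, z forward; pixel columns grow to the right and rows downward; lengths in m; the calibration is good to about 2 mm. A picture is of the moment at which its call begins: read the wrist's pose just before it. get_calibration takes no time and is no camera call; for the wrist camera it gives the pose at the moment of the call.
- robot.close_job(): hands the job in; it is judged then, once.
The state is a dict: "time": time; "joint_positions": joint angles; "qvel": joint speeds; "joint_torque": joint torques, N m; "tool_pos": TCP position; "ee_rot": TCP orientation; "wrist_force": force on the tool from outside, world axes, zero at the start; "wrist_torque": the same for the moment, N m; "width": finger opening in m; "finger_force": force on a finger pad.
Only numpy, scipy, OpenCV 4.12 (cv2) and the standard library are available. Lean on these libraries where they do the work, as an engineer would, in place of code of your own. Each camera call takes 0.05 s, during which the arm holds its last target. There are 200 camera calls.

### The job

Unpack the new lining brushes: pull the cabinet drawer wide open, tip each brush out of its clear tube until the yellow handle shows, draw it out by the handle and lay it in the drawer, then push the drawer fully shut. Bristles must not touch the worktop, the return tray or the fingers, and no brush may be tipped straight from its tube into the drawer. Put all three empty tubes lying down inside the blue return tray (one may be empty from the start) and leave everything else where it is.

Things in the scene. Friction and masses are not known exactly. Their poses are not given: they have to be found in the camera images.
- tube1: Clear square packing tube 1, 30 x 30 x 200 mm, 60 g, walls 3 mm (bore 24 x 24 mm), lying on the worktop; all three look alike. Origin in its middle; x axis along it: the +x end is closed by a black plug (6 mm thick, with an 18 mm collar), the -x end (white edge) is the open mouth. Holds brush 1 or is empty. Slippery: a brush in it starts to slide when the mouth points about 20 degrees down.
- tube2: Clear square packing tube 2, 30 x 30 x 200 mm, 60 g, walls 3 mm (bore 24 x 24 mm), lying on the worktop; all three look alike. Origin in its middle; x axis along it: the +x end is closed by a black plug (6 mm thick, with an 18 mm collar), the -x end (white edge) is the open mouth. Holds brush 2 or is empty. Slippery: a brush in it starts to slide when the mouth points about 20 degrees down.
- tube3: Clear square packing tube 3, 30 x 30 x 200 mm, 60 g, walls 3 mm (bore 24 x 24 mm), lying on the worktop; all three look alike. Origin in its middle; x axis along it: the +x end is closed by a black plug (6 mm thick, with an 18 mm collar), the -x end (white edge) is the open mouth. Holds brush 3 or is empty. Slippery: a brush in it starts to slide when the mouth points about 20 degrees down.
- brush1: Lining brush 1, 165 mm long, 40 g, at first wholly inside tube 1, handle end to the mouth and 22 to 28 mm inside it; None if absent. Origin at mid-length on its axis; +x points to the bristles: yellow handle 14 mm thick from -82 to +22 mm, steel ferrule 16 mm thick to +42 mm, brown bristles 16 mm thick to +82 mm. Balances near its middle.
- brush1_bristles: The bristles of brush 1, the part from +42 to +82 mm along the brush; the given pose is that of the brush itself (same origin and axes).
- brush2: Lining brush 2, 165 mm long, 40 g, at first wholly inside tube 2, handle end to the mouth and 22 to 28 mm inside it; None if absent. Origin at mid-length on its axis; +x points to the bristles: yellow handle 14 mm thick from -82 to +22 mm, steel ferrule 16 mm thick to +42 mm, brown bristles 16 mm thick to +82 mm. Balances near its middle.
- brush2_bristles: The bristles of brush 2, the part from +42 to +82 mm along the brush; the given pose is that of the brush itself (same origin and axes).
- brush3: Lining brush 3, 165 mm long, 40 g, at first wholly inside tube 3, handle end to the mouth and 22 to 28 mm inside it; None if absent. Origin at mid-length on its axis; +x points to the bristles: yellow handle 14 mm thick from -82 to +22 mm, steel ferrule 16 mm thick to +42 mm, brown bristles 16 mm thick to +82 mm. Balances near its middle.
- brush3_bristles: The bristles of brush 3, the part from +42 to +82 mm along the brush; the given pose is that of the brush itself (same origin and axes).
- drawer (a joint): Drawer of the low grey bench cabinet: 0 when shut, grows to 0.165 m fully open; at the start ajar (0.03 to 0.07). Slides freely (friction about 1 N) and stays where it is left.
- drawer_handle (a point): Middle of the drawer's steel bar handle: a level bar 11 mm thick and 120 mm long along the point's y axis, 52 mm above the worktop, its centre 35 mm in front of the drawer's front face. The point's -x axis points the way the drawer opens. It moves with the drawer.
- drawer_floor (a point): Middle of the front edge of the drawer's inner floor, 22 mm above the worktop, at the inner side of the front; moves with the drawer; -x is the way it opens, +x runs in along the floor, y across. Inside 195 mm (x) by 228 mm (y); sides 46 mm, front 56 mm above the floor, front 20 mm thick. The fixed cabinet is 270 mm wide, 90 mm high; fully open, the first 150 mm of the floor are clear of its top.
- bench_top: The worktop, its top face at height 0 (its origin is in the slab); front edge 0.32 m ahead of the robot. A fixed grey pad heaped with paddles, about 46 to 66 mm high, stands in the middle from 0.53 to 0.59 m ahead backwards, between the return tray and the cabinet; the worktop in front of the pad, between the tubes and the cabinet, is free for working.
- tote: Blue plastic return tray for empty tubes, fixed on the worktop, 170 (x) x 250 (y) x 65 mm high, walls and floor 4 mm; origin at the centre of its underside. Tubes fit lengthwise along its y axis, up to five side by side, or stacked.
- lid: Paint-tin lid, 93 mm across, 7 mm high, flat on the worktop; leave it alone. Origin: centre of its underside.
- green_pen: Marker with a green cap, 140 mm long, 16 mm thick, beside the cabinet; leave it alone. Origin: centre of its underside.

How it is judged:
By the outcome, as a careful person would: the job done as asked, in the order asked, and still so for the second after the job is handed in, with the robot touching nothing.
Of brush1, brush2, brush3 only 2 to 3 are there at a start; the rules pass over those that are not, and their reading is None.
At some moment in a run one of tube1, tube2, tube3 may be knocked a few centimetres aside while the robot is not near it.
It also fails if it takes over 210 s, if anything falls off the work surface, if the arm or the gripper's body presses on something with over 40 N, if the wrist force passes 120 N, or if a joint passes its speed limit or range.

## Working session

There is one attempt and no reset: what is moved stays moved. The work goes in short steps, Python scripts to look and compute and a tool call to move; the robot and the scene stay as the last step left them, time stands still between calls to the robot, and variables do not carry over. Pictures are saved under pics/ and viewed, at most 14 in all, crops included, and the job is handed in when it is done.

Besides the shell and the picture viewer there is one more tool, called after "Call:" as a command line: name --argument value ..., lists and objects as JSON in quotes. carry_out: Moves the arm, as the interface text tells. Its arguments: {"type":"object","properties":{"increments":{"type":"array","items":{"type":"array"}}},"required":["increments"]}

```bash
ls; mkdir -p pics
cat > h.py <<'E'
import numpy as np,cv2
from bench import robot
from scipy.spatial.transform import Rotation as Rn
def snap(n,f):
    c=robot.get_calibration(n); im=robot.snapshot(n); cv2.imwrite('pics/'+f+'.png',im); return im,c
def ray(c,u,v,z):
    f=192/np.tan(np.radians(c['vfov'])/2); T=np.array(c['T'])
    d=T[:3,:3]@np.array([(u-c['cx'])/f,(v-c['cy'])/f,1]); o=T[:3,3]
    return o+d*(z-o[2])/d[2]
def proj(c,p):
    f=192/np.tan(np.radians(c['vfov'])/2); T=np.array(c['T'])
    q=T[:3,:3].T@(np.array(p)-T[:3,3]); return np.array([c['cx']+f*q[0]/q[2],c['cy']+f*q[1]/q[2]])
def st():
    o=robot.get_obs(); print('t',round(o['time'],2),'p',np.round(o['tool_pos'],4),'r',np.round(o['ee_rot'],3),'w',round(float(o['width']),4),'F',np.round(o['finger_force'],1),np.round(o['wrist_force'],1),'q',np.round(o['joint_positions'],2)); return o
def to(p,yaw=None,start=None,syaw=None):
    """tool-frame shift mm (and twist deg) from start pose to p"""
    o=robot.get_obs(); s=np.array(o['tool_pos'] if start is None else start)
    R=Rn.from_euler('xyz',o['ee_rot'])
    if syaw is not None: R=Rn.from_euler('xyz',[np.pi,0,syaw])
    d=R.inv().apply(np.array(p)-s)*1000
    y=R.as_euler('xyz')[2]; R0=Rn.from_euler('xyz',[np.pi,0,y])
    tw=None if yaw is None else np.degrees((y-yaw+np.pi/2)%np.pi-np.pi/2)
    print('shift',np.round(d,1),'twist',tw)
E
python3 - <<'E'
from h import *
o=st()
for n in('scene','top'):
    im,c=snap(n,n+'0'); print(n,c['vfov'],np.round(np.array(c['T']),3).tolist())
E
```

```text
pics
t 0.0 p [ 0.192  -0.5149  0.2183] r [-3.139 -0.     0.357] w 0.0939 F 0.0 [-0.2  0.4 -0.8] q [-1.32  0.09  1.37 -0.    1.68 -0.1 ]
scene 49.642913738417334 [[-0.85, -0.363, 0.382, -0.018], [-0.527, 0.583, -0.619, 0.906], [0.002, -0.727, -0.687, 1.11], [0.0, 0.0, 0.0, 1.0]]
top 55.62740368169963 [[0.009, -0.997, 0.078, 0.471], [-1.0, -0.009, -0.005, -0.017], [0.006, -0.078, -0.997, 1.242], [0.0, 0.0, 0.0, 1.0]]
```

View pics/top0.png

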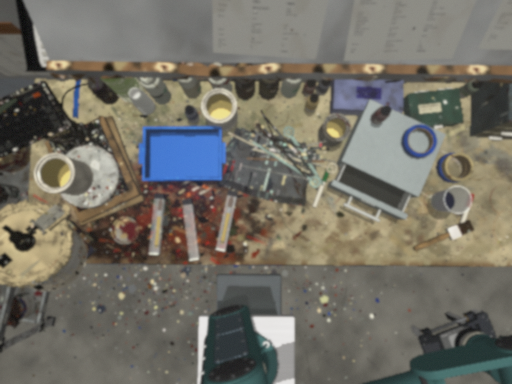

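View pics/scene0.png

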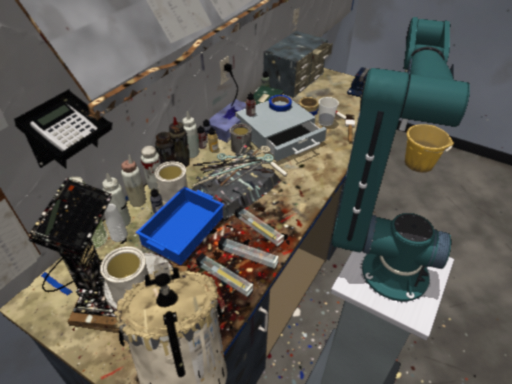

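Top view: three tubes at about (157,226), (191,232), (227,223), blue tray around (184,154), cabinet at (385,160) with its handle at (357,213). The middle tube looks empty. I'll enlarge both regions.

Run:
```python
from h import *
a=cv2.imread('pics/top0.png')
t=cv2.resize(a[185:270,135:250],None,fx=6.9,fy=6.9,interpolation=cv2.INTER_CUBIC)[:,:]
cv2.imwrite('pics/c1.png',t[:590])
b=cv2.imread('pics/top0.png')[95:225,320:450]
cv2.imwrite('pics/c2.png',cv2.resize(b,None,fx=4.5,fy=4.5,interpolation=cv2.INTER_CUBIC))
```

```text
(no output)
```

View pics/c1.png

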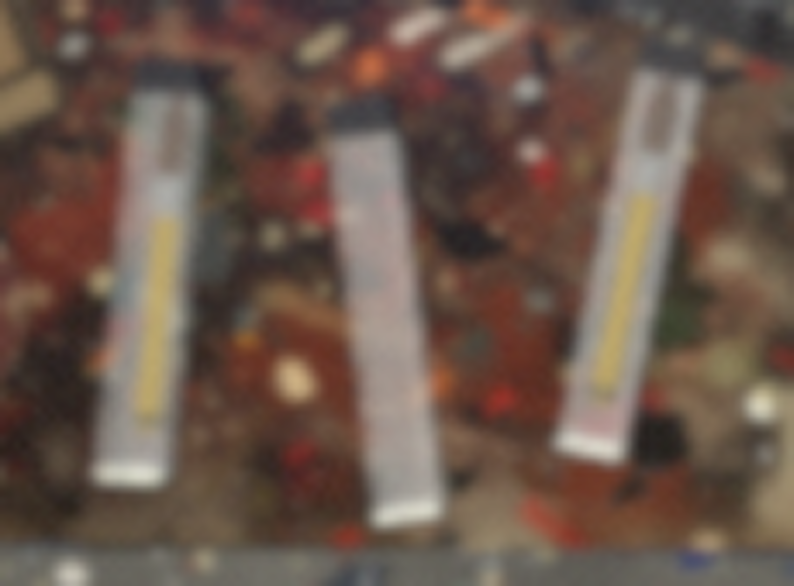

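View pics/c2.png

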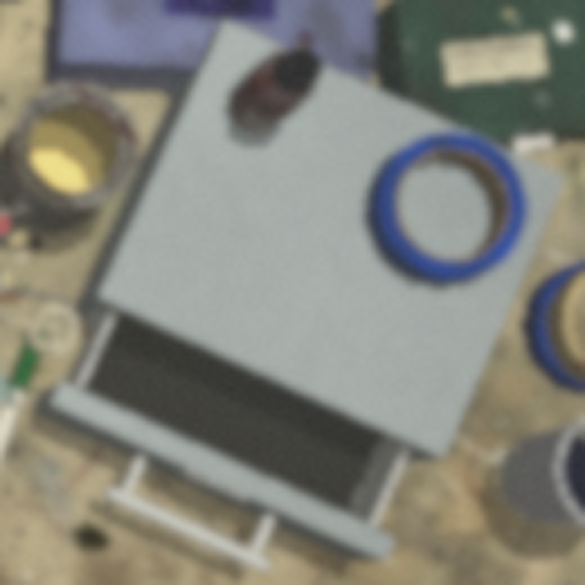

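The two outer tubes hold brushes (yellow handle and brown bristles visible) and the middle one is empty. All mouths (white edge) point towards the robot.

Run:
```python
from h import *
c=robot.get_calibration('top')
f1=lambda u,v,z:ray(c,135+u/6.9,185+v/6.9,z)
for n,a,b in(('L',(174,64),(130,463)),('M',(358,96),(407,502)),('R',(676,40),(592,440))):
    A=f1(*a,.03);B=f1(*b,.03);print(n,A.round(3),B.round(3),np.linalg.norm(A-B).round(3),'mid',((A+B)/2).round(3),np.degrees(np.arctan2(*(A-B)[[1,0]])).round(1))
f2=lambda u,v,z:ray(c,320+u/4.5,95+v/4.5,z)
A=f2(115,493,.058);B=f2(262,563,.058);d=A-B;print('handle',A,B,np.linalg.norm(d),(A+B)/2,np.degrees(np.arctan2(d[1],d[0])))
for n,p,z in(('cabFL',(100,298),.09),('cabFR',(440,450),.09),('cabBL',(222,22),.09),('drL',(55,400),.078),('drR',(385,548),.078)):print(n,f2(*p,z).round(3))
im=cv2.imread('pics/top0.png').astype(int);m=((im[...,0]>120)&(im[...,2]<80)&(im[...,1]<130)).astype(np.uint8);m[:,:120]=0;m[:,240:]=0
ct=max(cv2.findContours(m,0,2)[0],key=cv2.contourArea);r=cv2.minAreaRect(ct);bx=cv2.boxPoints(r)
for p in bx:print('tray',p,ray(c,*p,.065).round(3))
for p in((305,200),(222,195),(322,188)):print('pad',ray(c,*p,.03).round(3))
```

```text
L [0.553 0.29  0.03 ] [0.362 0.305 0.03 ] 0.192 mid [0.457 0.298 0.03 ] -4.6
M [0.538 0.201 0.03 ] [0.344 0.173 0.03 ] 0.196 mid [0.441 0.187 0.03 ] 8.2
R [0.567 0.048 0.03 ] [0.374 0.085 0.03 ] 0.196 mid [0.471 0.066 0.03 ] -11.1
handle [ 0.52275633 -0.32127672  0.058     ] [ 0.47314283 -0.42700373  0.058     ] 0.11678911884218819 [ 0.49794958 -0.37414022  0.058     ] 64.86119358689969
cabFL [ 0.66  -0.304  0.09 ]
cabFR [ 0.554 -0.543  0.09 ]
cabBL [ 0.862 -0.394  0.09 ]
drL [ 0.588 -0.274  0.078]
drR [ 0.484 -0.508  0.078]
tray [140. 126.] [0.775 0.354 0.065]
tray [226. 126.] [0.777 0.071 0.065]
tray [226. 180.] [0.599 0.069 0.065]
tray [140. 180.] [0.596 0.348 0.065]
pad [ 0.538 -0.193  0.03 ]
pad [0.552 0.084 0.03 ]
pad [ 0.579 -0.25   0.03 ]
```

Run:
```python
from h import *
to([.498,-.374,.17],np.radians(65)); to([.498,-.374,.17],syaw=np.radians(65))
```

```text
shift [335.9 -25.1  48.6] twist -44.558203010276344
shift [257.  217.8  48.4] twist None
```

Call:
carry_out --increments '[[150,[0,0,0],-7.5],[180,[0,0,0],-7.5],[190,[0,0,0],-7.5],[190,[0,0,0],-7.5],[190,[0,0,0],-7.5],[190,[0,0,0],-7]]'

```text
time: 0.7
tool_pos: [0.192, -0.5151, 0.2188]
ee_rot: [-3.141, -0.001, 1.139]
wrist_force: [-1.2, -0.6, 0.0]
width: 0.0494
finger_force: 0.0
```

Call:
carry_out --increments '[[190,[32,27,6],0],[190,[32,27,6],0],[190,[32,27,6],0],[190,[32,27,6],0],[190,[32,27,6],0],[190,[32,27,6],0],[190,[32,27,6],0],[190,[32,27,6],0]]'

```text
time: 1.5
tool_pos: [0.4974, -0.3738, 0.1706]
ee_rot: [-3.141, -0.0, 1.134]
wrist_force: [0.2, -1.0, 0.5]
width: 0.0239
finger_force: 0.0
```

Run:
```python
from h import *
st(); im,c=snap('wrist','w1'); print(c['vfov'],np.round(np.array(c['T']),3).tolist())
print(proj(c,[.498,-.374,.058]),proj(c,[.523,-.321,.058]),proj(c,[.473,-.427,.058]))
```

```text
t 1.5 p [ 0.4974 -0.3738  0.1706] r [-3.141 -0.     1.134] w 0.0239 F 0.0 [ 0.2 -1.   0.5] q [-0.74  0.26  1.27 -0.    1.61 -0.3 ]
64.59802681946812 [[0.906, -0.409, -0.109, 0.529], [-0.423, -0.877, -0.229, -0.305], [-0.002, 0.254, -0.967, 0.335], [0.0, 0.0, 0.0, 1.0]]
[252.4596588 191.6909914] [252.79603859 128.63924212] [252.15641713 248.53126154]
```

View pics/w1.png

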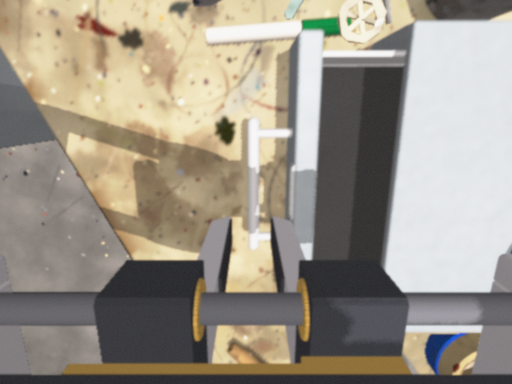

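Run:
```python
from h import *
o=robot.get_obs();c=robot.get_calibration('wrist')
import math
a=math.radians(-24.8);X=np.array([math.cos(a),math.sin(a)]);Y=np.array([-math.sin(a),math.cos(a)])
H=np.array([.498,-.374])
for n,p,z in(('pen',(207,37),.008),('pen',(300,33),.008),('penlow',(207,43),.005),('penlow',(290,39),.005),('frontTL',(312,30),.078),('frontTLouter',(298,32),.078),('frontbot',(300,244),.078),('h1',(253,120),.058),('h2',(253,247),.058),('cab',(415,25),.09),('cab',(388,285),.09)):
    q=ray(c,*p,z)[:2]; print(n,q.round(3),'local',((q-H)@X).round(3),((q-H)@Y).round(3))
to([.498,-.374,.047],np.radians(65.2))
```

```text
pen [ 0.523 -0.22 ] local -0.042 0.151
pen [ 0.608 -0.254] local 0.049 0.154
penlow [ 0.521 -0.224] local -0.042 0.146
penlow [ 0.597 -0.255] local 0.04 0.15
frontTL [ 0.601 -0.267] local 0.048 0.141
frontTLouter [ 0.59  -0.263] local 0.037 0.139
frontbot [ 0.525 -0.427] local 0.046 -0.037
h1 [ 0.531 -0.309] local 0.003 0.073
h2 [ 0.481 -0.42 ] local 0.004 -0.049
cab [ 0.667 -0.296] local 0.121 0.141
cab [ 0.582 -0.491] local 0.125 -0.071
shift [ -6.5  -2.3 121.6] twist 0.07604681402607279
```

Run:
```python
from h import *
st()
```

```text
t 1.55 p [ 0.5025 -0.3696  0.1687] r [ 3.142 -0.006  1.139] w 0.0244 F 0.0 [ 2.   1.9 -0.3] q [-0.73  0.27  1.26  0.01  1.61 -0.3 ]
```

Call:
carry_out --increments '[[190,[0,0,30],0],[190,[0,0,20],0],[190,[0,0,0],0],[190,[0,0,0],0]]'

```text
time: 1.95
tool_pos: [0.4958, -0.3749, 0.1211]
ee_rot: [-3.14, -0.0, 1.133]
wrist_force: [-0.2, 0.1, 1.1]
width: 0.0242
finger_force: 0.0
```

Run:
```python
from h import *
st(); to([.504,-.368,.047],np.radians(65.2))
```

```text
t 1.95 p [ 0.4958 -0.3749  0.1211] r [-3.14  -0.     1.133] w 0.0242 F 0.0 [-0.2  0.1  1.1] q [-0.74  0.28  1.34 -0.    1.52 -0.3 ]
shift [ 9.7  4.6 74.1] twist -0.2669574503248895
```

Call:
carry_out --increments '[[190,[5,2.3,5],0],[190,[5,2.3,10],0],[190,[0,0,30],0],[190,[0,0,29],0],[190,[0,0,0],0],[215,[0,0,0],0],[255,[0,0,0],0],[255,[0,0,0],0]]'

```text
time: 2.75
tool_pos: [0.5054, -0.3684, 0.0493]
ee_rot: [3.139, 0.001, 1.134]
wrist_force: [0.5, -0.3, -0.1]
width: 0.0102
finger_force: 30.0
```

Call:
carry_out --increments '[[255,[0,0,0],0],[255,[0,-10,0],0],[255,[0,-20,0],0],[255,[0,-20,0],0],[255,[0,-20,0],0],[255,[0,-15,0],0],[255,[0,-10,0],0],[255,[0,0,0],0]]'

```text
time: 3.55
tool_pos: [0.4177, -0.3277, 0.0492]
ee_rot: [3.14, 0.001, 1.133]
wrist_force: [-0.6, 0.7, 5.7]
width: 0.01
finger_force: 30.0
```

Run:
```python
from h import *
st()
```

```text
t 3.55 p [ 0.4177 -0.3277  0.0492] r [3.140e+00 1.000e-03 1.133e+00] w 0.01 F 30.0 [-0.6  0.7  5.7] q [-0.77  0.14  1.66 -0.    1.34 -0.33]
```

Gripping the bar; 97 mm done so far. I'll pull on to the stop in small steps.

Call:
carry_out --increments '[[255,[0,-4,0],0],[255,[0,-4,0],0],[255,[0,-3,0],0],[255,[0,-3,0],0],[255,[0,0,0],0]]'

```text
time: 4.05
tool_pos: [0.4148, -0.3264, 0.0494]
ee_rot: [3.116, 0.002, 1.133]
wrist_force: [22.9, -9.3, -10.9]
width: 0.0102
finger_force: 30.0
```

Call:
carry_out --increments '[[255,[0,-3,0],0],[255,[0,-3,0],0],[255,[0,0,0],0],[255,[0,0,0],0]]'

```text
time: 4.45
tool_pos: [0.4147, -0.3264, 0.0494]
ee_rot: [3.103, 0.002, 1.133]
wrist_force: [37.5, -16.3, -24.1]
width: 0.0105
finger_force: 30.0
```

Call:
carry_out --increments '[[255,[0,8,0],0],[255,[0,8.5,0],0],[255,[0,0,0],0],[190,[0,0,0],0],[190,[0,0,0],0],[190,[0,0,-30],0],[190,[0,0,-45],0],[150,[0,0,-45],0]]'

```text
time: 5.25
tool_pos: [0.414, -0.325, 0.1668]
ee_rot: [-3.137, -0.001, 1.133]
wrist_force: [0.1, -0.0, 0.3]
width: 0.0291
finger_force: 0.0
```

Call:
carry_out --increments '[[150,[0,0,-35],0],[150,[0,0,0],0]]'

```text
time: 5.45
tool_pos: [0.4169, -0.3278, 0.2084]
ee_rot: [3.132, 0.004, 1.133]
wrist_force: [0.6, -0.2, 1.0]
width: 0.0384
finger_force: 0.0
```

Run:
```python
from h import *
st(); im,c=snap('top','t2'); to([.40,.19,.23],np.radians(8)); to([.40,.19,.23],syaw=np.radians(8))
v=np.hstack([cv2.resize(im[115:270,130:250],None,fx=3.5,fy=3.5),cv2.resize(im[100:255,330:440],None,fx=3.5,fy=3.5)]);cv2.imwrite('pics/v2.png',v)
```

```text
t 5.45 p [ 0.4169 -0.3278  0.2084] r [3.132 0.004 1.133] w 0.0384 F 0.0 [ 0.6 -0.2  1. ] q [-0.77  0.04  1.44 -0.    1.65 -0.34]
shift [ 461.4 -233.3  -26.9] twist 56.93430663807514
shift [  56.2 -514.1  -25. ] twist None
```

View pics/v2.png

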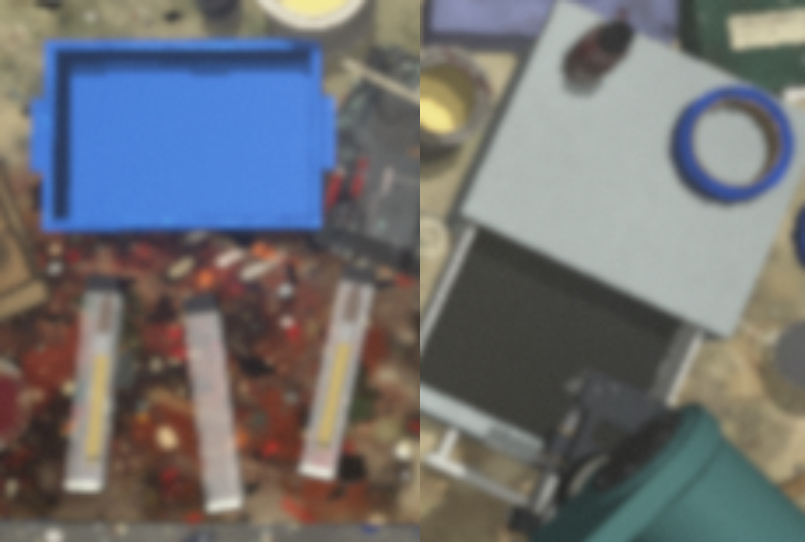

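Drawer is wide open, and nothing else has moved. In the crop the empty tube runs from about (200,300) to (225,505). Next I'll look at the middle tube from close by.

Call:
carry_out --increments '[[150,[0,0,-6],8.2],[130,[0,0,-6],8.2],[110,[0,0,-6],8.1],[90,[0,0,-6],8.1],[90,[0,0,0],8.1],[90,[0,0,0],8.1],[90,[0,0,0],8.1],[90,[0,0,0],0]]'

```text
time: 6.3
tool_pos: [0.4143, -0.3253, 0.2235]
ee_rot: [-3.137, 0.003, 0.141]
wrist_force: [-0.7, -0.0, 0.1]
width: 0.0607
finger_force: 0.0
```

Call:
carry_out --increments '[[90,[4,-43,0],0],[90,[4,-43,0],0],[90,[4,-43,0],0],[90,[4,-43,0],0],[90,[4,-43,0],0],[90,[4,-43,0],0],[90,[4,-43,0],0],[90,[4,-43,0],0]]'

```text
time: 7.1
tool_pos: [0.3976, 0.0206, 0.2248]
ee_rot: [-3.141, 0.003, 0.143]
wrist_force: [0.1, 0.2, -0.1]
width: 0.0608
finger_force: 0.0
```

Call:
carry_out --increments '[[90,[6,-43,0],0],[90,[6,-43,0],0],[90,[6,-43,0],0],[90,[6,-43,0],0],[90,[0,0,0],0],[90,[0,0,0],0]]'

```text
time: 7.7
tool_pos: [0.3977, 0.1929, 0.2248]
ee_rot: [3.14, 0.003, 0.145]
wrist_force: [0.9, -1.4, 0.4]
width: 0.0609
finger_force: 0.0
```

Run:
```python
from h import *
st(); im,c=snap('wrist','w3'); np.save('w3.npy',c['T'])
```

```text
t 7.7 p [0.3977 0.1929 0.2248] r [3.14e+00 3.00e-03 1.45e-01] w 0.0609 F 0.0 [ 0.9 -1.4  0.4] q [ 0.32 -0.15  1.59 -0.    1.7   1.75]
```

View pics/w3.png

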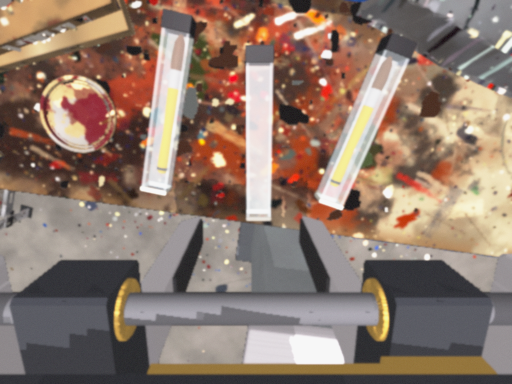

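The wrist view shows the tubes clearly: L from plug (180,13) to mouth (155,190), empty M from (259,46) to (259,218), R from (400,38) to (330,205). The paint lid is at (78,114).

```bash
cat >> h.py <<'E'
def tube(c,a,b,z=.03):
    A=ray(c,*a,z);B=ray(c,*b,z);d=A-B
    print('plug',A.round(4),'mouth',B.round(4),'len',np.linalg.norm(d).round(4),'mid',((A+B)/2).round(4),'yaw',np.degrees(np.arctan2(d[1],d[0])).round(1)); return (A+B)/2
E
python3 - <<'E'
from h import *
c=robot.get_calibration('wrist')
tube(c,(180,13),(155,190));m=tube(c,(259,46),(259,218));tube(c,(400,38),(330,205))
for e in ((45,115),(115,115)): print(ray(c,*e,0).round(3))
to([m[0],m[1],.015],np.radians(8.3))
E
```

```text
plug [0.5576 0.2926 0.03  ] mouth [0.3591 0.3069 0.03  ] len 0.1991 mid [0.4584 0.2997 0.03  ] yaw -4.1
plug [0.5377 0.2048 0.03  ] mouth [0.3412 0.1752 0.03  ] len 0.1988 mid [0.4395 0.19   0.03  ] yaw 8.6
plug [0.5673 0.055  0.03  ] mouth [0.3707 0.0904 0.03  ] len 0.1998 mid [0.469  0.0727 0.03  ] yaw -10.2
[0.427 0.457 0.   ]
[0.44  0.371 0.   ]
shift [ 41.3   7.6 210. ] twist -0.1359602134056864
```

Call:
carry_out --increments '[[90,[14,3,20],0],[90,[14,3,40],0],[90,[13,2,40],0],[90,[0,0,40],0],[90,[0,0,35],0],[90,[0,0,20],0],[90,[0,0,12],0],[90,[0,0,0],0]]'

```text
time: 8.55
tool_pos: [0.4391, 0.1887, 0.0177]
ee_rot: [3.141, 0.004, 0.139]
wrist_force: [-0.1, 0.4, -0.3]
width: 0.0609
finger_force: 0.0
```

Run:
```python
from h import *
st(); to([.4395,.19,.016],np.radians(8.6))
```

```text
t 8.55 p [0.4391 0.1887 0.0177] r [3.141 0.004 0.139] w 0.0609 F 0.0 [-0.1  0.4 -0.3] q [ 0.29  0.07  1.81 -0.    1.27  1.72]
shift [ 0.5 -1.3  1.7] twist -0.6516968676643617
```

Call:
carry_out --increments '[[200,[0,0,0],0],[255,[0,0,0],0],[255,[0,0,0],0],[255,[0,0,0],0],[255,[0,0,-20],0],[255,[0,0,-40],0],[255,[0,0,-40],0],[255,[0,0,-40],0]]'

```text
time: 9.35
tool_pos: [0.44, 0.1905, 0.161]
ee_rot: [3.141, 0.0, 0.141]
wrist_force: [0.6, 0.2, -0.9]
width: 0.0297
finger_force: 30.0
```

Call:
carry_out --increments '[[255,[20,0,0],-8.2],[255,[20,0,0],-8.2],[255,[0,0,0],-8.2],[255,[0,0,0],-8.2],[255,[0,0,0],-8.2],[255,[0,0,0],-8.2],[255,[0,0,0],-8.2],[255,[0,0,0],-8.2]]'

```text
time: 10.15
tool_pos: [0.4793, 0.199, 0.1596]
ee_rot: [3.141, 0.0, 1.292]
wrist_force: [-1.3, -0.7, -0.5]
width: 0.03
finger_force: 30.0
```

Call:
carry_out --increments '[[255,[0,0,0],-8.2],[255,[0,0,0],-8.2],[255,[0,35,0],0],[255,[0,35,0],0],[255,[0,35,0],0],[255,[0,35,0],0],[255,[0,35,0],0],[255,[0,0,0],0]]'

```text
time: 10.95
tool_pos: [0.6571, 0.1983, 0.1567]
ee_rot: [-3.14, 0.001, 1.57]
wrist_force: [-0.4, -0.3, -1.0]
width: 0.0299
finger_force: 30.0
```

Run:
```python
from h import *
st(); to([.722,.21,.14],np.radians(90)); im,c=snap('wrist','w4')
```

```text
t 10.95 p [0.6571 0.1983 0.1567] r [-3.14e+00  1.00e-03  1.57e+00] w 0.0299 F 30.0 [-0.4 -0.3 -1. ] q [ 0.21  0.41  1.1  -0.    1.63  0.21]
shift [11.8 64.9 16.6] twist -0.038297653974439225
```

View pics/w4.png

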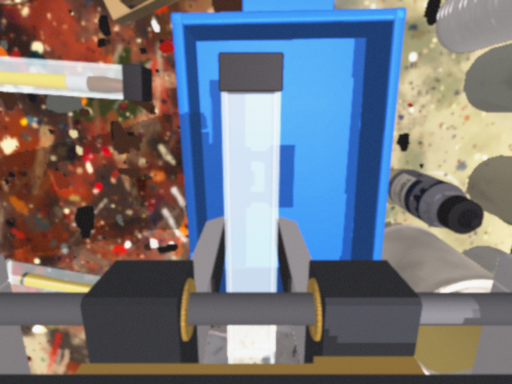

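The tube is held above the tray; the tray's rim runs from column 174 to 404 at row 16, with its far edge at row 11.

Run:
```python
from h import *
c=robot.get_calibration('wrist')
for p in((174,18),(404,14),(186,140),(390,140)):print(ray(c,*p,.065).round(4))
for p in((225,95),(281,95)):print('tube',ray(c,*p,.158+.01).round(4))
```

```text
[0.5963 0.3415 0.065 ]
[0.7711 0.3441 0.065 ]
[0.6004 0.2492 0.065 ]
[0.7715 0.2493 0.065 ]
tube [0.6427 0.2809 0.168 ]
tube [0.6698 0.2809 0.168 ]
```

Call:
carry_out --increments '[[255,[8,35,0],0],[255,[9,35,0],0],[255,[0,0,35],0],[255,[0,0,40],0],[255,[0,0,40],0],[255,[0,0,15],0],[255,[0,0,0],0],[255,[0,0,0],0]]'

```text
time: 11.8
tool_pos: [0.7245, 0.2164, 0.0313]
ee_rot: [3.14, -0.0, 1.572]
wrist_force: [-0.7, -0.2, -0.8]
width: 0.0298
finger_force: 30.0
```

Run:
```python
from h import *
st(); to([.727,.215,.023],np.radians(90))
```

```text
t 11.8 p [0.7245 0.2164 0.0313] r [ 3.14  -0.     1.572] w 0.0298 F 30.0 [-0.7 -0.2 -0.8] q [ 0.22  0.63  1.03 -0.    1.47  0.21]
shift [-1.4  2.5  8.3] twist 0.06859788525998767
```

Call:
carry_out --increments '[[255,[0,1,8],0],[255,[0,0,0],0],[152,[0,0,0],0],[152,[0,0,0],0],[152,[0,0,0],0],[152,[0,0,-30],0],[152,[0,0,-45],0],[140,[0,0,-45],0]]'

```text
time: 12.6
tool_pos: [0.7244, 0.2158, 0.1408]
ee_rot: [-3.138, 0.001, 1.571]
wrist_force: [0.5, -0.1, 0.4]
width: 0.0413
finger_force: 0.0
```

Call:
carry_out --increments '[[90,[0,-45,-30],0],[90,[0,-45,-20],0],[90,[0,-45,0],0],[90,[0,-45,0],0],[90,[0,-45,0],0],[90,[0,-45,0],0],[90,[0,0,0],8],[90,[0,0,0],8]]'

```text
time: 13.4
tool_pos: [0.4568, 0.2158, 0.1891]
ee_rot: [-3.142, 0.0, 1.288]
wrist_force: [1.0, -0.8, 0.0]
width: 0.0608
finger_force: 0.0
```

Call:
carry_out --increments '[[90,[0,0,0],8],[90,[0,0,0],8],[90,[0,0,0],8],[90,[0,0,0],8],[90,[0,0,0],8],[90,[0,0,0],8],[90,[0,0,0],8],[90,[0,0,0],8]]'

```text
time: 14.2
tool_pos: [0.4585, 0.2157, 0.1889]
ee_rot: [3.141, 0.001, 0.169]
wrist_force: [-0.7, 0.2, 0.6]
width: 0.0608
finger_force: 0.0
```

Call:
carry_out --increments '[[90,[0,0,0],8],[90,[0,0,0],6],[90,[0,0,0],0]]'

```text
time: 14.5
tool_pos: [0.4585, 0.2157, 0.189]
ee_rot: [3.141, 0.0, -0.069]
wrist_force: [-0.6, 0.3, -0.7]
width: 0.061
finger_force: 0.0
```

Run:
```python
from h import *
st(); im,c=snap('wrist','w5'); 
to([.4584,.2997,.016],np.radians(-4.1))
```

```text
t 14.5 p [0.4585 0.2157 0.189 ] r [ 3.141  0.    -0.069] w 0.061 F 0.0 [-0.6  0.3 -0.7] q [ 0.33 -0.    1.52 -0.    1.62  1.97]
shift [ -5.7 -83.8 173. ] twist 0.2624720246806847
```

View pics/w5.png

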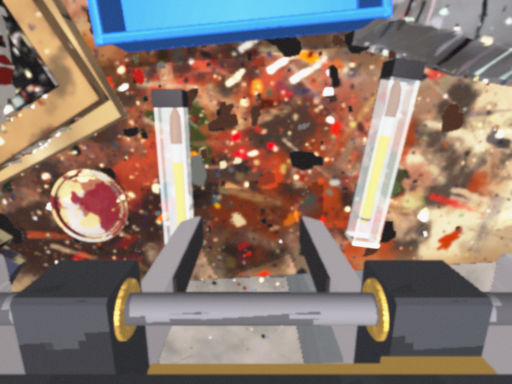

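Tube L's plug is at (170,91) and tube R runs from (404,62) to (365,242). I'll check both against the earlier positions.

Run:
```python
from h import *
c=robot.get_calibration('wrist')
print(ray(c,171,91,.03).round(4), ray(c,178,225,.03).round(4)); tube(c,(404,62),(365,242))
```

```text
[0.5554 0.2924 0.03  ] [0.4105 0.3038 0.03  ]
plug [0.5672 0.058  0.03  ] mouth [0.3754 0.091  0.03  ] len 0.1947 mid [0.4713 0.0745 0.03  ] yaw -9.7
```

Call:
carry_out --increments '[[90,[0,-28,0],0],[90,[-3,-28,20],0],[90,[-3,-28,30],0],[90,[0,0,40],0],[90,[0,0,40],0],[90,[0,0,25],0],[90,[0,0,16],0],[90,[0,0,0],0]]'

```text
time: 15.35
tool_pos: [0.4575, 0.2995, 0.0162]
ee_rot: [3.14, 0.003, -0.067]
wrist_force: [0.1, 0.0, -0.5]
width: 0.0608
finger_force: 0.0
```

Run:
```python
from h import *
st(); to([.4584,.2997,.016],np.radians(-4.1))
```

```text
t 15.35 p [0.4575 0.2995 0.0162] r [ 3.14e+00  3.00e-03 -6.70e-02] w 0.0608 F 0.0 [ 0.1  0.  -0.5] q [ 0.48  0.21  1.65 -0.    1.29  2.11]
shift [ 0.9 -0.2  0.2] twist 0.2731116151820031
```

Call:
carry_out --increments '[[200,[0,0,0],0],[255,[0,0,0],0],[255,[0,0,0],0],[255,[0,0,0],0],[255,[0,0,-20],0],[255,[0,0,-40],0],[255,[0,0,-35],0],[255,[0,0,0],0]]'

```text
time: 16.15
tool_pos: [0.4619, 0.3018, 0.1197]
ee_rot: [-3.135, -0.011, -0.069]
wrist_force: [0.1, -0.1, -0.7]
width: 0.0296
finger_force: 30.0
```

Call:
carry_out --increments '[[255,[10,0,0],-1],[255,[20,0,0],-1],[255,[25,0,0],-1],[255,[25,0,0],-1],[255,[20,0,0],0],[255,[11,0,0],0],[255,[0,0,0],0],[255,[0,0,0],0]]'

```text
time: 16.95
tool_pos: [0.5685, 0.2968, 0.1116]
ee_rot: [3.141, 0.003, 0.001]
wrist_force: [-0.6, 0.2, -1.1]
width: 0.0297
finger_force: 30.0
```

Run:
```python
from h import *
st(); to([.5695,.30,.082],0)
```

```text
t 16.95 p [0.5685 0.2968 0.1116] r [3.141e+00 3.000e-03 1.000e-03] w 0.0297 F 30.0 [-0.6  0.2 -1.1] q [0.39 0.33 1.29 0.   1.52 1.96]
shift [ 1.1 -3.2 29.6] twist 0.05220003584189341
```

Call:
carry_out --increments '[[255,[0,0,15],0],[255,[0,0,14],0],[255,[0,0,4],0],[255,[0,0,4],0],[255,[0,0,3],0],[255,[0,0,0],0]]'

```text
time: 17.55
tool_pos: [0.5683, 0.2973, 0.0738]
ee_rot: [-3.142, 0.001, 0.001]
wrist_force: [-3.0, -0.4, 4.4]
width: 0.0299
finger_force: 30.0
```

Run:
```python
from h import *
st(); im,c=snap('scene','s6'); cv2.imwrite('pics/s6c.png',cv2.resize(im[170:320,130:330],None,fx=4,fy=4,interpolation=cv2.INTER_CUBIC))
```

```text
t 17.55 p [0.5683 0.2973 0.0738] r [-3.142e+00  1.000e-03  1.000e-03] w 0.0299 F 30.0 [-3.  -0.4  4.4] q [0.39 0.36 1.34 0.   1.45 1.96]
```

View pics/s6c.png

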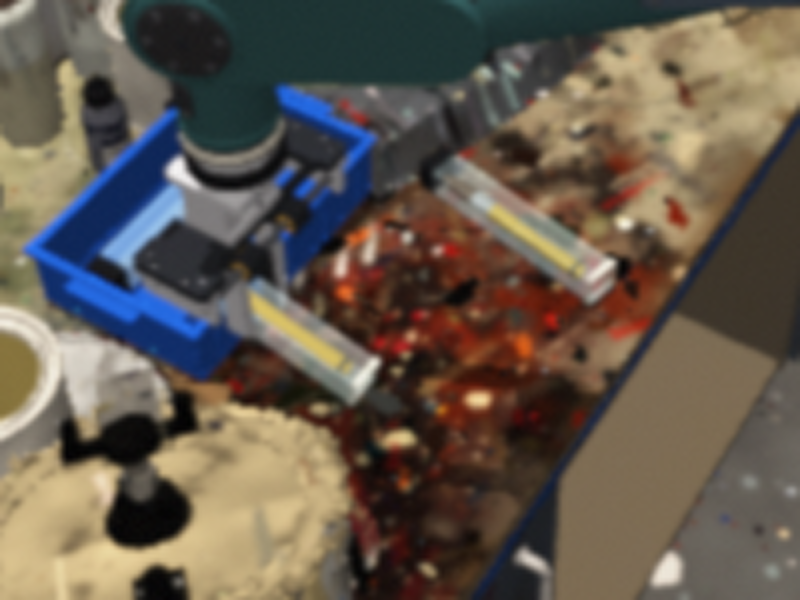

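The tube is tilting over the tray's front rim, with its mouth at crop (365,380) dipping and a force of 4 N. I'll keep lowering it.

Call:
carry_out --increments '[[255,[0,0,3],0],[255,[0,0,3],0],[255,[0,0,2],0],[255,[0,0,0],0]]'

```text
time: 18.0
tool_pos: [0.5693, 0.2974, 0.0663]
ee_rot: [-3.141, -0.001, 0.001]
wrist_force: [-3.1, -1.0, 5.1]
width: 0.0296
finger_force: 30.0
```

Run:
```python
from h import *
st(); im,c=snap('scene','s7'); cv2.imwrite('pics/s7c.png',cv2.resize(im[220:290,160:250],None,fx=7,fy=7,interpolation=cv2.INTER_CUBIC))
```

```text
t 18.0 p [0.5693 0.2974 0.0663] r [-3.141e+00 -1.000e-03  1.000e-03] w 0.0296 F 30.0 [-3.1 -1.   5.1] q [0.39 0.36 1.35 0.   1.43 1.96]
```

View pics/s7c.png

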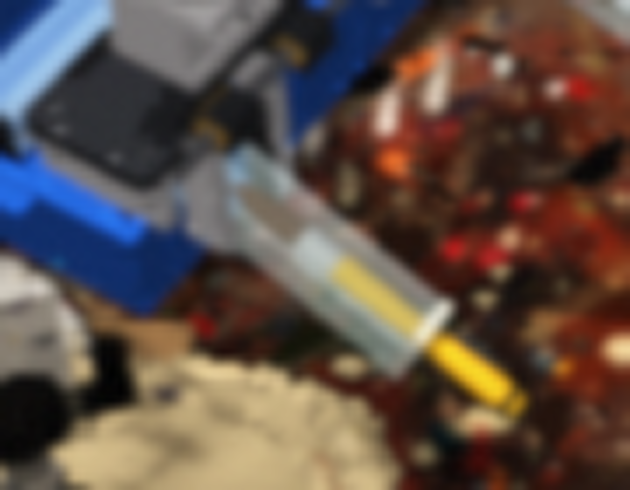

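The handle is showing by about 45 mm, with its tip at crop (520,405) resting on the worktop. I'll move clear of the tray and lay the tube flat.

Call:
carry_out --increments '[[255,[-8,0,0],0],[255,[-15,0,0],0],[255,[-20,0,0],0],[255,[-20,0,0],0],[255,[-15,0,0],0],[255,[-4,0,0],0],[255,[0,0,0],0]]'

```text
time: 18.75
tool_pos: [0.4867, 0.2969, 0.0646]
ee_rot: [3.141, 0.0, 0.001]
wrist_force: [1.1, -0.2, -0.4]
width: 0.0301
finger_force: 30.0
```

Call:
carry_out --increments '[[255,[0,0,6],0],[255,[0,0,7],0],[255,[0,0,7],0],[255,[0,0,7],0],[255,[0,0,7],0],[255,[0,0,7],0],[255,[0,0,5],0],[255,[0,0,0],0]]'

```text
time: 19.55
tool_pos: [0.4865, 0.2966, 0.0177]
ee_rot: [3.14, 0.002, 0.001]
wrist_force: [-0.3, -0.5, -0.9]
width: 0.0295
finger_force: 30.0
```

Run:
```python
from h import *
st(); im,c=snap('scene','s8'); cv2.imwrite('pics/s8c.png',cv2.resize(im[220:310,160:280],None,fx=6,fy=6,interpolation=cv2.INTER_CUBIC))
```

```text
t 19.55 p [0.4865 0.2966 0.0177] r [3.14e+00 2.00e-03 1.00e-03] w 0.0295 F 30.0 [-0.3 -0.5 -0.9] q [0.45 0.26 1.59 0.   1.3  2.02]
```

View pics/s8c.png

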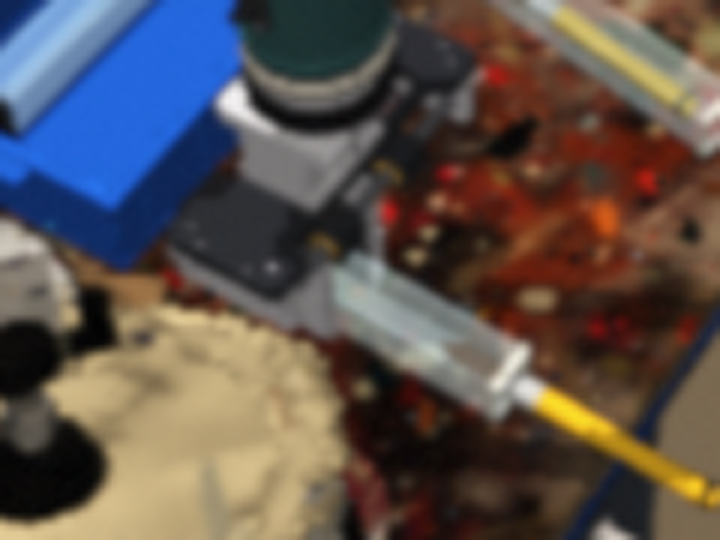

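The brush slid further while being laid: the whole handle and the start of the ferrule show at crop (530,390), and the bristles are still inside the tube. The handle tip overhangs the worktop edge. I'll release the tube gently and measure.

Call:
carry_out --increments '[[255,[0,0,0],0],[210,[0,0,0],0],[170,[0,0,0],0],[140,[0,0,0],0],[140,[0,0,-20],0],[120,[0,0,-40],0],[120,[0,0,-50],0],[120,[0,0,-50],0]]'

```text
time: 20.4
tool_pos: [0.4869, 0.2967, 0.1805]
ee_rot: [3.141, 0.001, 0.001]
wrist_force: [0.8, 0.4, 0.6]
width: 0.0494
finger_force: 0.0
```

Call:
carry_out --increments '[[120,[-20,0,-30],0],[120,[-30,0,0],0],[120,[-30,0,0],0],[120,[-30,0,0],0],[120,[0,0,0],0],[120,[0,0,0],0]]'

```text
time: 21.0
tool_pos: [0.3775, 0.2971, 0.2097]
ee_rot: [-3.141, -0.002, 0.002]
wrist_force: [0.6, -0.2, 1.0]
width: 0.0496
finger_force: 0.0
```

Run:
```python
from h import *
st(); im,c=snap('wrist','w9')
```

```text
t 21.0 p [0.3775 0.2971 0.2097] r [-3.141e+00 -2.000e-03  2.000e-03] w 0.0496 F 0.0 [ 0.6 -0.2  1. ] q [ 0.55 -0.07  1.55 -0.    1.66  2.12]
```

View pics/w9.png

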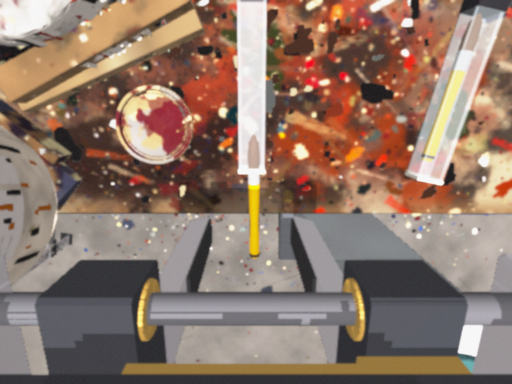

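The brush sticks out: ferrule end of the handle at (254,184), tip at (255,257), tube mouth at (252,173), worktop edge at row 213. Tube R now runs from (493,6) to (426,180).

Run:
```python
from h import *
c=robot.get_calibration('wrist')
A=ray(c,254.5,184,.018);B=ray(c,255,257,.015);M=ray(c,252,173,.02);print('ferrule end',A.round(4),'tip',B.round(4),np.linalg.norm(A-B),'mouth',M.round(4),'edge',ray(c,330,213,0).round(3))
tube(c,(493,6),(426,180)); d=A-B; yaw=np.arctan2(d[1],d[0]); print(np.degrees(yaw))
g=A-d/np.linalg.norm(d)*.026; print(g); to([g[0],g[1],.018],yaw)
```

```text
ferrule end [0.3648 0.2945 0.018 ] tip [0.2664 0.2934 0.015 ] 0.0984000324199103 mouth [0.3787 0.2976 0.02  ] edge [0.322 0.196 0.   ]
plug [0.5533 0.0543 0.03  ] mouth [0.3728 0.0954 0.03  ] len 0.1851 mid [0.463  0.0748 0.03  ] yaw -12.8
0.6346824418327753
[0.33880152 0.29422733 0.01720732]
shift [-39.5   2.8 191.5] twist -0.5862634770477158
```

Call:
carry_out --increments '[[120,[-11,1,20],0],[120,[-11,1,40],0],[120,[-10,1,40],0],[120,[0,0,40],0],[120,[0,0,30],0],[120,[0,0,15],0],[120,[0,0,7],0],[120,[0,0,0],0]]'

```text
time: 21.85
tool_pos: [0.3458, 0.2935, 0.0163]
ee_rot: [3.14, 0.001, -0.0]
wrist_force: [0.3, 0.7, -0.2]
width: 0.0501
finger_force: 0.0
```

Run:
```python
from h import *
st(); to([.345,.2943,.0165],np.radians(.4))
```

```text
t 21.85 p [0.3458 0.2935 0.0163] r [ 3.14e+00  1.00e-03 -0.00e+00] w 0.0501 F 0.0 [ 0.3  0.7 -0.2] q [ 0.58  0.01  1.87 -0.    1.26  2.15]
shift [-0.8 -0.8 -0.2] twist -0.40501420227424967
```

Call:
carry_out --increments '[[180,[0,0,0],0],[255,[0,0,0],0],[255,[0,0,0],0],[255,[0,0,0],0],[255,[0,0,0],0],[255,[0,0,-3],0],[255,[0,0,0],0]]'

```text
time: 22.55
tool_pos: [0.3457, 0.294, 0.0206]
ee_rot: [-3.141, -0.001, 0.001]
wrist_force: [-0.9, -0.0, 0.0]
width: 0.0136
finger_force: 30.0
```

Call:
carry_out --increments '[[255,[-10,0,0],0],[255,[-20,0,0],0],[255,[-20,0,0],0],[255,[-15,0,0],0],[255,[-8,0,0],0],[255,[0,0,0],0]]'

```text
time: 23.15
tool_pos: [0.2715, 0.2938, 0.0201]
ee_rot: [3.142, -0.0, 0.002]
wrist_force: [-0.1, -0.3, -0.1]
width: 0.0138
finger_force: 30.0
```

Run:
```python
from h import *
st(); im,c=snap('wrist','w10'); a=im[90:390,130:400]; im2,c=snap('scene','s10'); b=im2[230:310,180:290]
cv2.imwrite('pics/v10.png',np.hstack([cv2.resize(a,(405,450)),cv2.resize(b,None,fx=3.5,fy=5.625)]))
```

```text
t 23.15 p [0.2715 0.2938 0.0201] r [ 3.142e+00 -0.000e+00  2.000e-03] w 0.0138 F 30.0 [-0.1 -0.3 -0.1] q [ 0.68 -0.12  1.98 -0.    1.28  2.25]
```

View pics/v10.png

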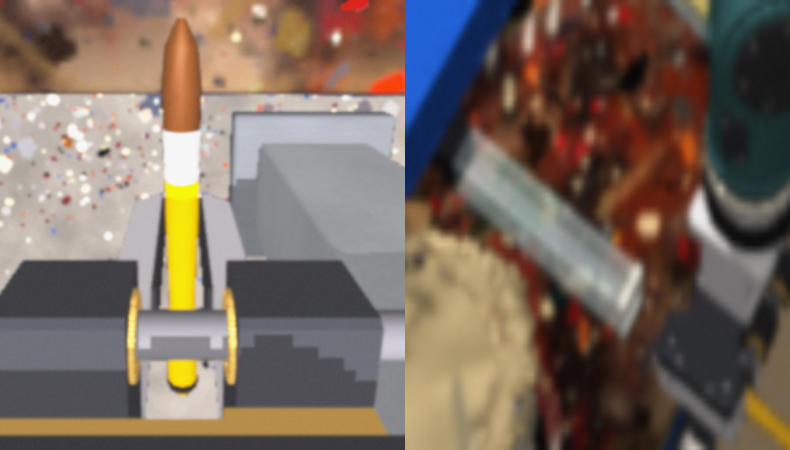

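The brush is free of the tube and held mid-handle, with the bristles (upper end at (182,20) in the crop) in the air. Now to the drawer.

Call:
carry_out --increments '[[255,[0,0,-20],0],[255,[0,0,-40],0],[255,[0,0,-40],0],[255,[0,0,-40],0],[255,[0,0,-40],-4],[255,[0,0,0],-8],[255,[0,0,0],-8],[255,[0,0,0],-8]]'

```text
time: 24.05
tool_pos: [0.2735, 0.294, 0.2009]
ee_rot: [3.142, -0.002, 0.494]
wrist_force: [0.1, 0.6, -0.6]
width: 0.0137
finger_force: 30.0
```

Call:
carry_out --increments '[[255,[0,0,0],-8],[255,[0,0,0],-8],[255,[0,0,0],-8],[255,[0,0,0],-8],[255,[0,0,0],-5.3],[255,[-15,15,0],0],[255,[-30,30,0],0],[255,[-31,30,0],0]]'

```text
time: 24.85
tool_pos: [0.3098, 0.1926, 0.2004]
ee_rot: [3.141, -0.0, 1.142]
wrist_force: [0.3, -0.2, -0.2]
width: 0.0138
finger_force: 30.0
```

Call:
carry_out --increments '[[255,[-31,31,0],0],[255,[-31,31,0],0],[255,[-31,31,0],0],[255,[-31,31,0],0],[255,[-31,31,0],0],[255,[-31,31,0],0],[255,[-31,31,0],0],[255,[-31,31,0],0]]'

```text
time: 25.65
tool_pos: [0.4316, -0.1381, 0.2004]
ee_rot: [3.141, 0.0, 1.139]
wrist_force: [0.8, 0.7, -0.4]
width: 0.0136
finger_force: 30.0
```

Call:
carry_out --increments '[[255,[-31,31,0],0],[255,[-31,31,0],0],[255,[-31,31,0],0],[255,[-31,31,0],0],[255,[-20,20,0],0],[255,[-10,10,0],0],[255,[0,0,0],0],[255,[0,0,0],0]]'

```text
time: 26.45
tool_pos: [0.5064, -0.3398, 0.1997]
ee_rot: [-3.141, -0.0, 1.14]
wrist_force: [-0.5, 0.8, -1.7]
width: 0.0134
finger_force: 30.0
```

Run:
```python
from h import *
st(); im,c=snap('wrist','w11'); to([.515,-.369,.043],np.radians(65.5))
```

```text
t 26.45 p [ 0.5064 -0.3398  0.1997] r [-3.141 -0.     1.14 ] w 0.0134 F 30.0 [-0.5  0.8 -1.7] q [-0.68  0.23  1.25  0.    1.66 -0.25]
shift [-23.5  20.3 157. ] twist -0.15853832144544117
```

View pics/w11.png

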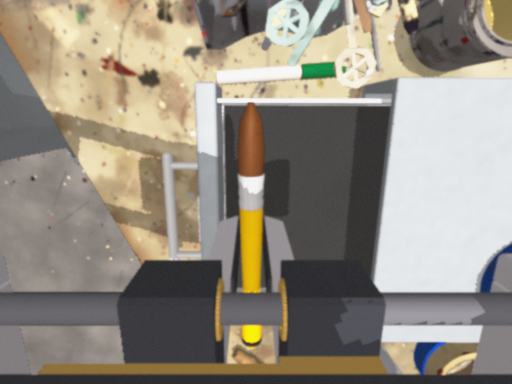

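The drawer is below: front's inner edge at column 219, cabinet edge at column 390, and the left side wall at row 101. The pen at (275,75) has not been touched.

Run:
```python
from h import *
c=robot.get_calibration('wrist')
a=np.radians(-24.5);X=np.array([np.cos(a),np.sin(a)]);Y=np.array([-np.sin(a),np.cos(a)]);P0=np.array([.465,-.3458])
for n,p,z in(('frontin',(219,150),.078),('frontin',(220,210),.078),('side',(300,103),.068),('cab',(390,100),.09),('handle',(170,200),.058)):
    q=ray(c,*p,z)[:2];print(n,((q-P0)@X).round(4),((q-P0)@Y).round(4))
o=robot.get_obs();q=np.array(o['tool_pos'][:2]);print('tcp',(q-P0)@X,(q-P0)@Y)
```

```text
frontin 0.0042 0.0615
frontin 0.0034 0.0019
side 0.0805 0.1042
cab 0.1551 0.1061
handle -0.0512 0.0063
tcp 0.03498345524013123 0.023134685050409665
```

Call:
carry_out --increments '[[255,[-16,10,0],0],[255,[-17,10,20],0],[255,[0,0,35],0],[255,[0,0,40],0],[255,[0,0,35],0],[255,[0,0,20],0],[255,[0,0,6],0],[255,[0,0,0],0]]'

```text
time: 27.3
tool_pos: [0.5108, -0.3769, 0.0442]
ee_rot: [-3.141, -0.0, 1.141]
wrist_force: [0.6, 0.4, 0.3]
width: 0.0137
finger_force: 30.0
```

Run:
```python
from h import *
st()
```

```text
t 27.3 p [ 0.5108 -0.3769  0.0442] r [-3.141 -0.     1.141] w 0.0137 F 30.0 [0.6 0.4 0.3] q [-0.72  0.36  1.39 -0.    1.39 -0.3 ]
```

Call:
carry_out --increments '[[255,[0,0,2],0],[255,[0,0,0],0],[215,[0,0,0],0],[180,[0,0,0],0],[180,[0,0,0],0],[180,[0,0,-25],0],[180,[0,0,-45],0],[150,[0,0,-45],0]]'

```text
time: 28.1
tool_pos: [0.5103, -0.3774, 0.1574]
ee_rot: [-3.139, -0.001, 1.14]
wrist_force: [-0.3, -0.7, 0.7]
width: 0.0324
finger_force: 0.0
```

Call:
carry_out --increments '[[120,[10,-5,-40],0],[90,[37,-19,0],0],[90,[37,-19,0],0],[90,[37,-19,0],0],[90,[37,-19,0],0],[90,[37,-19,0],0],[90,[37,-19,0],0],[90,[37,-19,0],0]]'

```text
time: 28.9
tool_pos: [0.4975, -0.0743, 0.1976]
ee_rot: [3.141, -0.0, 1.14]
wrist_force: [0.1, -0.2, 0.3]
width: 0.0602
finger_force: 0.0
```

Call:
carry_out --increments '[[90,[37,-19,0],0],[90,[37,-19,0],0],[90,[37,-19,0],0],[90,[37,-19,0],0],[90,[37,-19,0],0],[90,[37,-19,0],0],[90,[37,-19,0],0],[90,[37,-19,0],0]]'

```text
time: 29.7
tool_pos: [0.4828, 0.2582, 0.1975]
ee_rot: [3.141, -0.0, 1.14]
wrist_force: [-0.0, -0.3, 0.3]
width: 0.061
finger_force: 0.0
```

Call:
carry_out --increments '[[90,[0,0,0],8.1],[90,[0,0,0],8.1],[90,[0,0,0],8.1],[90,[0,0,0],8.1],[90,[0,0,0],8.1],[90,[0,0,0],8.1],[90,[0,0,0],8.1],[90,[0,0,0],8.1]]'

```text
time: 30.5
tool_pos: [0.4832, 0.2565, 0.1974]
ee_rot: [-3.142, -0.0, 0.004]
wrist_force: [-0.6, -0.2, 0.1]
width: 0.0611
finger_force: 0.0
```

Run:
```python
from h import *
st(); im,c=snap('wrist','w12'); im2,c2=snap('top','t12')
cv2.imwrite('pics/v12.png',np.vstack([im[:265],cv2.resize(im2[120:255,130:440],(512,223))]))
```

```text
t 30.5 p [0.4832 0.2565 0.1974] r [-3.142 -0.     0.004] w 0.0611 F 0.0 [-0.6 -0.2  0.1] q [ 0.38  0.09  1.42 -0.    1.64  1.95]
```

View pics/v12.png

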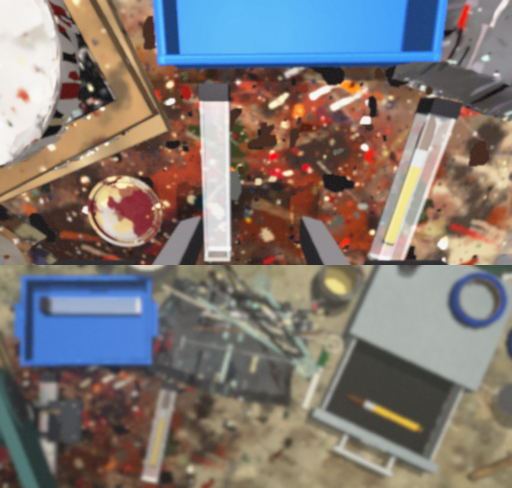

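Brush 1 lies in the drawer (lower panel, (385,410)). Empty tube L runs from (214,84) to (217,258); tube R's plug is at (440,101).

Run:
```python
from h import *
c=robot.get_calibration('wrist')
m=tube(c,(214,84),(217,258)); print('Rplug',ray(c,440,101,.03).round(4)); to([m[0],m[1],.016],0)
```

```text
plug [0.5819 0.2976 0.03  ] mouth [0.3836 0.2981 0.03  ] len 0.1983 mid [0.4828 0.2978 0.03  ] yaw -0.2
Rplug [0.5674 0.0606 0.03  ]
shift [ -0.  -41.3 181.3] twist 0.5519827221696127
```

Call:
carry_out --increments '[[90,[0,-20,20],0],[90,[0,-21,30],0],[90,[0,0,40],0],[90,[0,0,40],0],[90,[0,0,30],0],[90,[0,0,20],0],[200,[0,0,0],0],[255,[0,0,0],0]]'

```text
time: 31.4
tool_pos: [0.4828, 0.2976, 0.0171]
ee_rot: [3.141, 0.0, 0.012]
wrist_force: [0.1, -0.3, -0.4]
width: 0.0482
finger_force: 0.0
```

Call:
carry_out --increments '[[255,[0,0,0],0],[255,[0,0,0],0],[255,[0,0,-25],0],[255,[0,0,-45],0],[255,[0,0,-45],0],[255,[0,0,-25],-8.2],[255,[0,0,0],-8.2],[255,[0,0,0],-8.2]]'

```text
time: 32.2
tool_pos: [0.4834, 0.2979, 0.1594]
ee_rot: [3.142, -0.004, 0.445]
wrist_force: [0.2, 0.2, -1.2]
width: 0.0294
finger_force: 30.0
```

Call:
carry_out --increments '[[255,[0,0,0],-8.2],[255,[0,0,0],-8.2],[255,[0,0,0],-8.2],[255,[0,0,0],-8.2],[255,[0,0,0],-8.2],[255,[0,0,0],-8.2],[255,[0,0,0],-8.2],[255,[0,0,0],-8]]'

```text
time: 33.0
tool_pos: [0.4826, 0.2975, 0.1573]
ee_rot: [3.141, 0.0, 1.587]
wrist_force: [0.5, 0.6, -0.0]
width: 0.0297
finger_force: 30.0
```

Call:
carry_out --increments '[[255,[-16,38,0],0],[255,[-16,38,0],0],[255,[-16,38,0],0],[255,[-16,38,0],0],[255,[-16,38,0],0],[255,[0,0,0],0],[255,[0,0,0],0]]'

```text
time: 33.7
tool_pos: [0.6736, 0.2188, 0.156]
ee_rot: [-3.139, 0.0, 1.579]
wrist_force: [-0.9, 0.0, -1.0]
width: 0.0298
finger_force: 30.0
```

Run:
```python
from h import *
st(); to([.675,.216,.023],np.radians(90))
```

```text
t 33.7 p [0.6736 0.2188 0.156 ] r [-3.139  0.     1.579] w 0.0298 F 30.0 [-0.9  0.  -1. ] q [0.23 0.46 1.03 0.   1.65 0.23]
shift [ -2.8   1.7 133. ] twist 0.4920879711516381
```

Call:
carry_out --increments '[[255,[-2,0,30],0.5],[255,[0,0,40],0],[255,[0,0,40],0],[255,[0,0,15],0],[255,[0,0,7],0],[255,[0,0,0],0],[156,[0,0,0],0],[156,[0,0,0],0]]'

```text
time: 34.5
tool_pos: [0.6751, 0.2179, 0.0281]
ee_rot: [3.137, -0.001, 1.572]
wrist_force: [0.6, -0.7, 0.3]
width: 0.0363
finger_force: 0.0
```

Call:
carry_out --increments '[[156,[0,0,0],0],[156,[0,0,-30],0],[156,[0,0,-45],0],[120,[0,0,-45],0],[90,[0,0,-45],0],[90,[-24,-35,0],0],[90,[-24,-35,0],0],[90,[-24,-35,0],0]]'

```text
time: 35.3
tool_pos: [0.5681, 0.1446, 0.1915]
ee_rot: [3.139, -0.0, 1.572]
wrist_force: [-0.6, 0.1, -0.5]
width: 0.0607
finger_force: 0.0
```

Call:
carry_out --increments '[[90,[-24,-35,0],0],[90,[-24,-35,0],8.3],[90,[-24,-35,0],8.3],[90,[0,0,0],8.3],[90,[0,0,0],8.3],[90,[0,0,0],8.3],[90,[0,0,0],8.3],[90,[0,0,0],8.3]]'

```text
time: 36.1
tool_pos: [0.4607, 0.0784, 0.1912]
ee_rot: [3.141, -0.002, 0.551]
wrist_force: [0.2, -0.1, 0.3]
width: 0.0613
finger_force: 0.0
```

Call:
carry_out --increments '[[90,[0,0,0],8.3],[90,[0,0,0],8.3],[90,[0,0,0],8.3],[90,[0,0,0],8.3],[90,[0,0,0],8.3],[90,[0,0,0],0],[90,[0,0,0],0]]'

```text
time: 36.8
tool_pos: [0.4607, 0.0785, 0.1908]
ee_rot: [-3.141, -0.001, -0.164]
wrist_force: [-0.4, 0.8, -0.3]
width: 0.0609
finger_force: 0.0
```

Run:
```python
from h import *
st(); im,c=snap('wrist','w13'); to([.469,.0727,.016],np.radians(-10.2))
for p in([.5673,.055,.03],[.3707,.0904,.03]):print(proj(c,p))
cv2.imwrite('pics/v13.png',im[:,60:460])
```

```text
t 36.8 p [0.4607 0.0785 0.1908] r [-3.141e+00 -1.000e-03 -1.640e-01] w 0.0609 F 0.0 [-0.4  0.8 -0.3] q [ 0.05 -0.09  1.61 -0.    1.63  1.78]
shift [  9.1   4.4 174.6] twist 0.7833885911699933
[258.46720075  72.9654336 ]
[254.90385592 254.03333312]
```

View pics/v13.png

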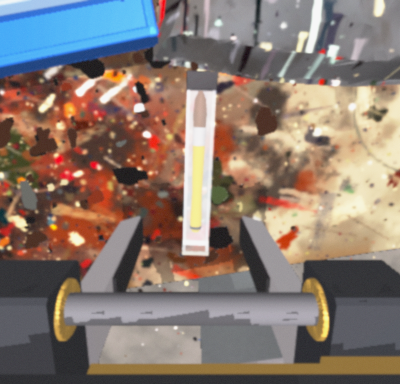

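Tube R is where it was measured: plug at crop (202,72), mouth at (196,252). Grasping it.

Call:
carry_out --increments '[[90,[9,3,30],0.8],[90,[0,1,45],0],[90,[0,0,45],0],[90,[0,0,30],0],[90,[0,0,15],0],[90,[0,0,9],0],[90,[0,0,0],0],[200,[0,0,0],0]]'

```text
time: 37.65
tool_pos: [0.4696, 0.0731, 0.0171]
ee_rot: [-3.141, -0.002, -0.18]
wrist_force: [-0.1, 0.2, 0.1]
width: 0.0556
finger_force: 0.0
```

Call:
carry_out --increments '[[255,[0,0,0],0],[255,[0,0,0],0],[255,[0,0,0],0],[255,[0,0,-20],0],[255,[0,0,-40],0],[255,[0,0,-35],-3.4],[255,[0,0,0],-3.4],[255,[0,0,0],-3.4]]'

```text
time: 38.45
tool_pos: [0.4697, 0.0731, 0.1131]
ee_rot: [-3.141, -0.004, -0.0]
wrist_force: [-0.7, 0.2, -1.5]
width: 0.0298
finger_force: 30.0
```

Run:
```python
from h import *
st(); to([.5695,.15,.111],0)
```

```text
t 38.45 p [0.4697 0.0731 0.1131] r [-3.141 -0.004 -0.   ] w 0.0298 F 30.0 [-0.7  0.2 -1.5] q [ 0.04 -0.04  1.71 -0.    1.46  1.61]
shift [ 99.8 -76.9   2.5] twist -0.006889770794985582
```

Call:
carry_out --increments '[[255,[0,-25,0],0],[255,[0,-30,0],0],[255,[10,-22,0],0],[255,[25,0,0],0],[255,[30,0,0],0],[255,[20,0,0],0],[255,[14,0,0],0],[255,[0,0,0],0]]'

```text
time: 39.25
tool_pos: [0.569, 0.1496, 0.1106]
ee_rot: [3.141, 0.0, -0.003]
wrist_force: [1.0, -0.2, -1.0]
width: 0.0296
finger_force: 30.0
```

Call:
carry_out --increments '[[255,[0,0,15],0],[255,[0,0,14],0],[255,[0,0,4],0],[255,[0,0,3],0],[255,[0,0,3],0],[255,[0,0,2],0],[255,[0,0,2],0],[255,[0,0,0],0]]'

```text
time: 40.05
tool_pos: [0.567, 0.1499, 0.0689]
ee_rot: [3.141, 0.001, -0.002]
wrist_force: [-2.2, -0.6, 4.0]
width: 0.0299
finger_force: 30.0
```

Run:
```python
from h import *
st(); im,c=snap('scene','s14'); cv2.imwrite('pics/s14c.png',cv2.resize(im[200:280,190:290],None,fx=6,fy=6,interpolation=cv2.INTER_CUBIC))
m=(im[...,0]<70)&(im[...,1]>130)&(im[...,2]>170); m[:200]=0;m[290:]=0;m[:,:190]=0;m[:,300:]=0;ys,xs=np.where(m);print(len(xs),xs.min(),xs.max(),ys.min(),ys.max())
```

```text
t 40.05 p [0.567  0.1499 0.0689] r [ 3.141e+00  1.000e-03 -2.000e-03] w 0.0299 F 30.0 [-2.2 -0.6  4. ] q [ 0.16  0.24  1.5  -0.    1.4   1.74]Traceback (most recent call last):
  File "<stdin>", line 3, in <module>
    return umr_minimum(a, axis, None, out, keepdims, initial, where)
ValueError: zero-size array to reduction operation minimum which has no identity
```

I've now viewed 17 pictures, which is over the limit of 14. From here on I'll work only from numbers, using colour masks. First I'll calibrate the bare-yellow mask on the stored tilt and lay-down pictures.

```bash
cat >> h.py <<'E'
def yel(im,box,s=170):
    """bare (saturated) yellow in box u0,u1,v0,v1: largest blob's extreme points along its axis"""
    u0,u1,v0,v1=box; hs=cv2.cvtColor(im,cv2.COLOR_BGR2HSV)
    m=((abs(hs[...,0].astype(int)-25)<7)&(hs[...,1]>s)&(hs[...,2]>130)).astype(np.uint8)
    k=np.zeros_like(m);k[v0:v1,u0:u1]=m[v0:v1,u0:u1]
    n,l,S,C=cv2.connectedComponentsWithStats(k)
    if n<2: print('no yellow');return None
    i=1+np.argmax(S[1:,4]);ys,xs=np.where(l==i);P=np.c_[xs,ys].astype(float);ctr=P.mean(0);ax=np.linalg.svd(P-ctr,full_matrices=False)[2][0];t=(P-ctr)@ax
    e=(ctr+ax*t.min(),ctr+ax*t.max());print('n',S[i,4],e[0].round(1),e[1].round(1));return e
E
python3 - <<'E'
from h import *
for f,b in(('s6',(190,240,230,300)),('s7',(190,250,230,300)),('s8',(200,290,250,320)),('s14',(190,300,200,290))):
    im=cv2.imread('pics/'+f+'.png')
    for s in(120,170,210): print(f,s,end=' ');yel(im,b,s)
E
```

```text
s6 120 n 56 [193. 245.] [214.1 259.8]
s6 170 no yellow
s6 210 no yellow
s7 120 n 72 [221.7 268.2] [233.2 277.9]
s7 170 n 66 [221.4 268.5] [233.5 277.6]
s7 210 n 46 [221.7 269.5] [231.7 275.9]
s8 120 n 157 [249.7 285.8] [279.7 303.4]
s8 170 n 142 [250.4 286.1] [279. 303.]
s8 210 n 86 [250.7 286.8] [276.3 301.5]
s14 120 n 43 [221.9 221.2] [239.5 234.4]
s14 170 no yellow
s14 210 no yellow
```

The mask separates bare handle from handle inside a tube. This brush hasn't slid yet, so I'll lower a little more.

Call:
carry_out --increments '[[255,[0,0,1.5],0],[255,[0,0,1.5],0],[255,[0,0,0],0],[255,[0,0,0],0]]'

```text
time: 40.5
tool_pos: [0.5673, 0.1499, 0.066]
ee_rot: [3.142, -0.0, -0.002]
wrist_force: [-2.9, -0.3, 6.4]
width: 0.0297
finger_force: 30.0
```

Run:
```python
from h import *
st(); im,c=snap('scene','s15')
for s in(120,170):yel(im,(190,300,200,290),s)
```

```text
t 40.5 p [0.5673 0.1499 0.066 ] r [ 3.142e+00 -0.000e+00 -2.000e-03] w 0.0297 F 30.0 [-2.9 -0.3  6.4] q [ 0.16  0.25  1.5  -0.    1.4   1.73]
n 120 [244.6 237.1] [268. 254.]
n 116 [245.3 237.6] [268. 254.]
```

Run:
```python
from h import *
st(); im,c=snap('scene','s16')
e=yel(im,(190,300,200,290),170)
for p in e:
    for z in(.005,.02,.035): print(np.round(p),z,ray(c,*p,z).round(3))
print(proj(c,[.5673-.09,.15,.02]))
```

```text
t 40.55 p [0.5673 0.1499 0.066 ] r [ 3.141e+00 -0.000e+00 -2.000e-03] w 0.03 F 30.0 [-3.5 -0.2  5.9] q [ 0.16  0.25  1.5  -0.    1.4   1.74]
n 127 [245.5 237.4] [269.9 255.1]
[245. 237.] 0.005 [0.482 0.133 0.005]
[245. 237.] 0.02 [0.475 0.144 0.02 ]
[245. 237.] 0.035 [0.468 0.154 0.035]
[270. 255.] 0.005 [0.372 0.155 0.005]
[270. 255.] 0.02 [0.367 0.165 0.02 ]
[270. 255.] 0.035 [0.362 0.175 0.035]
[243.86670605 238.25906491]
```

Call:
carry_out --increments '[[255,[-18,0,6],0],[255,[-20,0,8],0],[255,[-18,0,8],0],[255,[-14,0,6],0],[255,[-9,0,5],0],[255,[-4,0,7],0],[255,[0,0,7],0],[255,[0,0,2],0]]'

```text
time: 41.4
tool_pos: [0.4841, 0.1498, 0.0146]
ee_rot: [3.141, 0.002, -0.003]
wrist_force: [-0.0, 0.1, 2.8]
width: 0.0297
finger_force: 30.0
```

Run:
```python
from h import *
st(); im,c=snap('scene','s17')
e=yel(im,(190,340,200,330),170)
for p in e: print(np.round(p),ray(c,*p,.01).round(3))
x,y=robot.get_obs()['tool_pos'][:2]; M=proj(c,[x-.1,y,.015]);print('mouth px',M); d=(e[1]-e[0])/np.linalg.norm(e[1]-e[0])
for k in range(-22,14,2):
    q=e[0]+d*k; print(k,q.round(),im[int(round(q[1])),int(round(q[0]))])
```

```text
t 41.4 p [0.4841 0.1498 0.0146] r [ 3.141e+00  2.000e-03 -3.000e-03] w 0.0297 F 30.0 [-0.   0.1  2.8] q [ 0.19  0.13  1.75 -0.    1.27  1.76]
n 121 [267.3 252.5] [292.3 266.4]
[267. 253.] [0.383 0.153 0.01 ]
[292. 266.] [0.287 0.159 0.01 ]
mouth px [267.67620523 250.73523669]
-22 [248. 242.] [164 169 170]
-20 [250. 243.] [163 168 166]
-18 [252. 244.] [137 145 149]
-16 [253. 245.] [103 113 121]
-14 [255. 246.] [ 97 107 117]
-12 [257. 247.] [100 112 121]
-10 [259. 248.] [101 113 122]
-8 [260. 249.] [ 94 105 114]
-6 [262. 250.] [158 162 157]
-4 [264. 251.] [169 174 169]
-2 [266. 252.] [133 160 171]
0 [267. 253.] [ 57 158 199]
2 [269. 253.] [ 41 215 247]
4 [271. 254.] [ 41 217 248]
6 [273. 255.] [ 41 217 248]
8 [274. 256.] [ 40 217 248]
10 [276. 257.] [ 41 216 248]
12 [278. 258.] [ 43 219 248]
```

About 97 mm of handle is bare, from the mouth at x 0.383 to the tip at x 0.287. The ferrule and bristles are still inside the tube. Releasing it now to measure from above.

Call:
carry_out --increments '[[255,[0,0,-1.5],0],[210,[0,0,0],0],[170,[0,0,0],0],[140,[0,0,0],0],[140,[0,0,-20],0],[120,[0,0,-40],0],[120,[0,0,-50],0],[120,[0,0,-50],0]]'

```text
time: 42.25
tool_pos: [0.4843, 0.1499, 0.179]
ee_rot: [3.141, 0.001, -0.003]
wrist_force: [0.5, 0.6, -0.0]
width: 0.0495
finger_force: 0.0
```

Call:
carry_out --increments '[[120,[-20,0,-30],0],[120,[-30,0,0],0],[120,[-30,0,0],0],[120,[-25,0,0],0],[120,[0,0,0],0],[120,[0,0,0],0]]'

```text
time: 42.85
tool_pos: [0.3803, 0.1504, 0.2081]
ee_rot: [-3.141, -0.002, -0.002]
wrist_force: [0.9, 0.4, 0.5]
width: 0.0499
finger_force: 0.0
```

Run:
```python
from h import *
st(); im,c=snap('wrist','w18')
e=sorted(yel(im,(200,310,120,290),170),key=lambda p:p[1])
A=ray(c,*e[0],.018);B=ray(c,*e[1],.013);d=A-B;yaw=np.arctan2(d[1],d[0]);print(A.round(4),B.round(4),np.linalg.norm(d),np.degrees(yaw))
u=d/np.linalg.norm(d);g=A-u*.028;print(g);to([g[0],g[1],.0165],yaw)
```

```text
t 42.85 p [0.3803 0.1504 0.2081] r [-3.141e+00 -2.000e-03 -2.000e-03] w 0.0499 F 0.0 [0.9 0.4 0.5] q [ 0.24 -0.23  1.69 -0.    1.68  1.81]
n 662 [248.  174.9] [246.8 243.1]
[0.3787 0.1557 0.018 ] [0.2882 0.1578 0.013 ] 0.09062496771836688 -1.3430741964785924
[0.3507392  0.15630994 0.01645517]
shift [-30.1  -5.9 191.4] twist 1.1819629402616811
```

Call:
carry_out --increments '[[120,[-10,-2,20],1.2],[120,[-10,-2,40],0],[120,[-10,-2,40],0],[120,[0,0,40],0],[120,[0,0,30],0],[120,[0,0,14],0],[120,[0,0,7],0],[120,[0,0,0],0]]'

```text
time: 43.7
tool_pos: [0.3504, 0.1566, 0.0161]
ee_rot: [3.141, 0.001, -0.024]
wrist_force: [0.8, 0.2, 0.2]
width: 0.0499
finger_force: 0.0
```

Run:
```python
from h import *
st(); to([.351,.1563,.0165],np.radians(-1.3))
```

```text
t 43.7 p [0.3504 0.1566 0.0161] r [ 3.141e+00  1.000e-03 -2.400e-02] w 0.0499 F 0.0 [0.8 0.2 0.2] q [ 0.27 -0.15  2.02 -0.    1.27  1.87]
shift [ 0.7  0.3 -0.4] twist -0.08307349659179188
```

Call:
carry_out --increments '[[180,[0,0,0],0],[255,[0,0,0],0],[255,[0,0,0],0],[255,[0,0,0],0],[255,[0,0,0],0],[255,[0,0,-3],0],[255,[0,0,0],0]]'

```text
time: 44.4
tool_pos: [0.3503, 0.1569, 0.0201]
ee_rot: [-3.141, -0.001, -0.024]
wrist_force: [-0.2, 0.7, -0.7]
width: 0.0133
finger_force: 30.0
```

Call:
carry_out --increments '[[255,[-10,0,0],0],[255,[-20,0,0],0],[255,[-20,0,0],0],[255,[-18,0,0],0],[255,[-10,0,0],0],[255,[0,0,0],0]]'

```text
time: 45.0
tool_pos: [0.2708, 0.1586, 0.0194]
ee_rot: [3.141, 0.0, -0.023]
wrist_force: [-0.2, 0.2, -0.1]
width: 0.0137
finger_force: 30.0
```

Run:
```python
from h import *
st(); im,c=snap('wrist','w19')
for f in('w10','w19'):
    im=cv2.imread('pics/'+f+'.png');e=yel(im,(200,310,100,380),170); print([im[v,252].tolist() for v in range(95,230,10)])
```

```text
t 45.0 p [0.2708 0.1586 0.0194] r [ 3.141  0.    -0.023] w 0.0137 F 30.0 [-0.2  0.2 -0.1] q [ 0.35 -0.34  2.16 -0.    1.33  1.94]
n 1570 [251. 210.] [250.6 291. ]
[[112, 144, 189], [59, 109, 186], [84, 133, 213], [96, 146, 221], [81, 134, 213], [75, 124, 204], [73, 124, 202], [68, 115, 193], [73, 118, 190], [247, 247, 247], [247, 247, 247], [247, 247, 247], [10, 247, 247], [10, 231, 247]]
n 2106 [251.3 183.9] [250.5 291.1]
[[91, 140, 216], [87, 137, 212], [84, 135, 210], [87, 132, 208], [72, 121, 194], [63, 110, 182], [247, 247, 247], [247, 247, 247], [247, 247, 247], [174, 247, 247], [10, 247, 247], [10, 247, 247], [10, 247, 247], [10, 226, 246]]
```

Brush 2 is held (width 13.7 mm). The bristle tip should be at about x 0.36, clear of the mouth at 0.384. Carrying it to the drawer.

Call:
carry_out --increments '[[255,[0,0,-20],0],[255,[0,0,-40],0],[255,[0,0,-40],0],[255,[0,0,-40],0],[255,[0,0,-40],-4],[255,[0,0,0],-8],[255,[0,0,0],-8],[255,[0,0,0],-8]]'

```text
time: 45.85
tool_pos: [0.2732, 0.1588, 0.2005]
ee_rot: [3.141, -0.002, 0.47]
wrist_force: [0.4, -0.7, -1.1]
width: 0.0135
finger_force: 30.0
```

Call:
carry_out --increments '[[255,[0,0,0],-8],[255,[0,0,0],-8],[255,[0,0,0],-8],[255,[0,0,0],-8],[255,[0,0,0],-6.6],[255,[-13,16,0],0],[255,[-26,32,0],0],[255,[-26,32,0],0]]'

```text
time: 46.65
tool_pos: [0.3187, 0.0652, 0.2001]
ee_rot: [3.14, -0.001, 1.141]
wrist_force: [0.7, -0.8, -1.2]
width: 0.0134
finger_force: 30.0
```

Call:
carry_out --increments '[[255,[-26,32,0],0],[255,[-26,32,0],0],[255,[-26,32,0],0],[255,[-26,32,0],0],[255,[-26,32,0],0],[255,[-26,32,0],0],[255,[-26,32,0],0],[255,[-26,32,0],0]]'

```text
time: 47.45
tool_pos: [0.4639, -0.2326, 0.1994]
ee_rot: [3.141, 0.0, 1.138]
wrist_force: [-0.1, -0.4, 0.4]
width: 0.0137
finger_force: 30.0
```

Call:
carry_out --increments '[[255,[-26,32,0],0],[255,[-26,32,0],0],[255,[-26,32,0],0],[255,[-26,32,0],0],[255,[-13,16,0],0],[255,[0,0,0],0],[255,[0,0,0],0]]'

```text
time: 48.15
tool_pos: [0.5445, -0.3968, 0.1986]
ee_rot: [-3.14, -0.001, 1.138]
wrist_force: [-0.5, 0.1, -1.3]
width: 0.0139
finger_force: 30.0
```

Run:
```python
from h import *
st(); to([.5492,-.3975,.044],np.radians(65.3)); c=robot.get_calibration('top')
print('tape near', ray(c,320+440/4.5,95+285/4.5,.11).round(3),'bottle',ray(c,320+250/4.5,95+140/4.5,.09).round(3))
```

```text
t 48.15 p [ 0.5445 -0.3968  0.1986] r [-3.140e+00 -1.000e-03  1.138e+00] w 0.0139 F 30.0 [-0.5  0.1 -1.3] q [-0.71  0.37  1.07  0.    1.7  -0.28]
shift [  1.2   4.8 154.6] twist -0.0975247150737402
tape near [ 0.668 -0.537  0.11 ] bottle [ 0.775 -0.413  0.09 ]
```

Call:
carry_out --increments '[[255,[1,4,20],0],[255,[0,0,35],0],[255,[0,0,40],0],[255,[0,0,32],0],[255,[0,0,20],0],[255,[0,0,6],0],[255,[0,0,2],0],[255,[0,0,0],0]]'

```text
time: 48.95
tool_pos: [0.5494, -0.3974, 0.0466]
ee_rot: [3.139, 0.001, 1.139]
wrist_force: [-0.4, -1.1, 0.0]
width: 0.0137
finger_force: 30.0
```

Call:
carry_out --increments '[[255,[0,0,1],0],[215,[0,0,0],0],[180,[0,0,0],0],[180,[0,0,0],0],[180,[0,0,-25],0],[180,[0,0,-45],0],[150,[0,0,-45],0],[150,[0,0,-35],0]]'

```text
time: 49.75
tool_pos: [0.5491, -0.3976, 0.1973]
ee_rot: [3.138, 0.001, 1.139]
wrist_force: [1.2, -0.1, 0.0]
width: 0.0378
finger_force: 0.0
```

Run:
```python
from h import *
st(); im,c=snap('wrist','w20')
a=np.radians(-24.5);X=np.array([np.cos(a),np.sin(a)]);Y=np.array([-np.sin(a),np.cos(a)]);P0=np.array([.465,-.3458])
hs=cv2.cvtColor(im,cv2.COLOR_BGR2HSV)
for nm,lo,hi in(('yel',(18,170,130),(34,255,255)),('brown',(7,130,40),(17,255,230))):
    m=cv2.inRange(hs,lo,hi);m[262:]=0
    n,l,S,C=cv2.connectedComponentsWithStats(m)
    for i in range(1,n):
        if S[i,4]>150: q=ray(c,*C[i],.03)[:2];print(nm,S[i],'local',((q-P0)@X).round(3),((q-P0)@Y).round(3))
to([.482,.15,.2],np.radians(65.3))
```

```text
t 49.75 p [ 0.5491 -0.3976  0.1973] r [3.138e+00 1.000e-03 1.139e+00] w 0.0378 F 0.0 [ 1.2 -0.1  0. ] q [-0.71  0.38  1.06 -0.    1.7  -0.28]
yel [244 149  15  84 993] local 0.098 -0.025
yel [206 161  14  56 632] local 0.055 -0.023
brown [243  90  13  38 419] local 0.096 0.062
brown [205 104  13  37 407] local 0.055 0.048
shift [ 469.9 -292.7   -1.3] twist -0.05851391482679219
```

Both brushes lie side by side in the drawer. Next is the last empty tube.

Call:
carry_out --increments '[[120,[17,-10,0],0],[60,[34,-21,0],0],[60,[34,-21,0],0],[60,[34,-21,0],0],[60,[34,-21,0],0],[60,[34,-21,0],0],[60,[34,-21,0],0],[60,[34,-21,0],0]]'

```text
time: 50.6
tool_pos: [0.5124, -0.0984, 0.1935]
ee_rot: [3.141, -0.0, 1.138]
wrist_force: [0.7, -1.1, 0.3]
width: 0.0721
finger_force: 0.0
```

Call:
carry_out --increments '[[60,[34,-21,0],0],[60,[34,-21,0],0],[60,[34,-21,0],0],[60,[34,-21,0],0],[60,[34,-21,0],0],[60,[34,-21,0],0],[60,[0,0,0],8.1],[60,[0,0,0],8.1]]'

```text
time: 51.4
tool_pos: [0.4834, 0.1395, 0.1934]
ee_rot: [3.142, 0.0, 0.853]
wrist_force: [0.3, -0.3, 0.5]
width: 0.0719
finger_force: 0.0
```

Call:
carry_out --increments '[[60,[0,0,0],8.1],[60,[0,0,0],8.1],[60,[0,0,0],8.1],[60,[0,0,0],8.1],[60,[0,0,0],8.1],[60,[0,0,0],8.1],[60,[0,0,0],0],[60,[0,0,0],0]]'

```text
time: 52.2
tool_pos: [0.4838, 0.138, 0.1935]
ee_rot: [3.142, 0.0, 0.011]
wrist_force: [-0.0, -0.6, 0.1]
width: 0.0718
finger_force: 0.0
```

Run:
```python
from h import *
st(); im,c=snap('wrist','w21')
print('exp plug',proj(c,[.584,.15,.03]),'mouth',proj(c,[.384,.15,.03]))
w=(im.min(2)>190).astype(np.uint8);w[262:]=0
n,l,S,C=cv2.connectedComponentsWithStats(w)
for i in range(1,n):
    if S[i,4]>60: print('white',S[i],C[i].round())
g=((im.max(2)<75)&(np.ptp(im,axis=2)<14)).astype(np.uint8);g[262:]=0
n,l,S,C=cv2.connectedComponentsWithStats(g)
for i in range(1,n):
    if S[i,4]>200: print('dark',S[i],C[i].round(),ray(c,*C[i],.03).round(3))
to([.4845,.15,.0165],0)
```

```text
t 52.2 p [0.4838 0.138  0.1935] r [3.142 0.    0.011] w 0.0718 F 0.0 [-0.  -0.6  0.1] q [ 0.17 -0.01  1.52 -0.    1.63  1.73]
exp plug [242.02837611  82.44779712] mouth [241.43822114 259.88265635]
white [167   0 109   8 229] [235.   1.]
white [368   0  15  27 161] [375.  12.]
white [499   0  12   9  72] [504.   4.]
white [441  10  60  19 271] [472.  19.]
white [433  24  47  78 793] [458.  63.]
white [415  35  13  14 109] [421.  42.]
white [205  85  21  14 146] [215.  91.]
white [166  93  17  14  88] [174. 100.]
white [ 226   99   30  162 4340] [240. 177.]
white [458  98  12  16 107] [463. 105.]
white [258 117  11   8  72] [264. 121.]
white [460 139  22  23 261] [473. 151.]
white [476 149  36  70 981] [499. 190.]
white [422 169  17   8  98] [430. 173.]
white [395 172  17  15  72] [404. 180.]
white [ 19 177  28  12  81] [ 33. 181.]
white [  0 199  40  42 509] [ 15. 223.]
white [ 424  207   58   51 1266] [453. 233.]
white [  3 233  44  13  72] [ 22. 241.]
white [347 238  11  13  95] [353. 244.]
white [363 246  36  16 276] [378. 253.]
dark [206  67  33  17 312] [225.  73.] [0.593 0.168 0.03 ]
dark [292 215  42  47 726] [313. 248.] [0.4   0.065 0.03 ]
dark [169 220  25  42 482] [184. 245.] [0.402 0.218 0.03 ]
shift [  0.8 -12.  177.1] twist 0.5816235579259251
```

Tube R is where it was left (column 241, rows 99–261, as expected).

Call:
carry_out --increments '[[60,[0,-12,30],0],[60,[0,0,45],0],[70,[0,0,45],0],[80,[0,0,30],0],[80,[0,0,17],0],[80,[0,0,9],0],[200,[0,0,0],0],[255,[0,0,0],0]]'

```text
time: 53.05
tool_pos: [0.4847, 0.1502, 0.0188]
ee_rot: [-3.141, -0.002, 0.008]
wrist_force: [0.4, 0.1, 0.7]
width: 0.052
finger_force: 0.0
```

Call:
carry_out --increments '[[255,[0,0,0],0],[255,[0,0,0],0],[255,[0,0,-25],0],[255,[0,0,-45],0],[255,[0,0,-45],0],[255,[0,0,-25],-8.2],[255,[0,0,0],-8.2],[255,[0,0,0],-8.2]]'

```text
time: 53.85
tool_pos: [0.4848, 0.1503, 0.1602]
ee_rot: [3.14, -0.005, 0.443]
wrist_force: [-0.0, 0.1, -1.6]
width: 0.0295
finger_force: 30.0
```

Call:
carry_out --increments '[[255,[0,0,0],-8.2],[255,[0,0,0],-8.2],[255,[0,0,0],-8.2],[255,[0,0,0],-8.2],[255,[0,0,0],-8.2],[255,[0,0,0],-8.2],[255,[0,0,0],-8.2],[255,[0,0,0],-7.4]]'

```text
time: 54.65
tool_pos: [0.4839, 0.1501, 0.1584]
ee_rot: [3.14, -0.0, 1.574]
wrist_force: [-0.3, -0.4, -0.1]
width: 0.0298
finger_force: 30.0
```

Call:
carry_out --increments '[[255,[13,43,0],0],[255,[13,43,0],0],[255,[13,43,0],0],[255,[13,43,0],0],[255,[13,43,0],0],[255,[0,0,0],0],[255,[0,0,0],0]]'

```text
time: 55.35
tool_pos: [0.6991, 0.2145, 0.1553]
ee_rot: [-3.138, 0.001, 1.568]
wrist_force: [-1.0, 0.0, 0.3]
width: 0.0297
finger_force: 30.0
```

Run:
```python
from h import *
st(); to([.70,.216,.055],np.radians(90))
im,c=snap('top','t22')
```

```text
t 55.35 p [0.6991 0.2145 0.1553] r [-3.138e+00  1.000e-03  1.568e+00] w 0.0297 F 30.0 [-1.   0.   0.3] q [ 0.22  0.52  0.95 -0.    1.67  0.22]
shift [  1.6   1.2 100.3] twist -0.14840769873163281
```

Call:
carry_out --increments '[[255,[1,1,30],0],[255,[0,0,35],0],[255,[0,0,20],0],[255,[0,0,12],0],[255,[0,0,3],0],[255,[0,0,1],0],[255,[0,0,0],0]]'

```text
time: 56.1
tool_pos: [0.7017, 0.2153, 0.0644]
ee_rot: [3.131, -0.001, 1.568]
wrist_force: [-1.0, -0.9, 8.5]
width: 0.0298
finger_force: 30.0
```

Run:
```python
from h import *
st()
```

```text
t 56.1 p [0.7017 0.2153 0.0644] r [ 3.131e+00 -1.000e-03  1.568e+00] w 0.0298 F 30.0 [-1.  -0.9  8.5] q [ 0.22  0.55  1.08 -0.    1.49  0.22]
```

Contact came about 11 mm higher than expected. I'll lift and check the two tubes already in the tray.

Call:
carry_out --increments '[[255,[0,0,-30],0],[255,[0,0,-40],0],[255,[0,-35,-30],0],[255,[0,-35,-10],0],[255,[0,-20,0],0],[255,[0,0,0],0],[255,[0,0,0],0]]'

```text
time: 56.8
tool_pos: [0.6097, 0.2156, 0.1688]
ee_rot: [3.138, -0.001, 1.568]
wrist_force: [0.5, 0.3, -0.8]
width: 0.0294
finger_force: 30.0
```

Run:
```python
from h import *
st(); im,c=snap('wrist','w23')
for x in(.675,.7255):
    for y in(.315,.25): print('exp',x,y,proj(c,[x,y,.034]).round())
g=((im.max(2)<85)&(np.ptp(im,axis=2)<20)).astype(np.uint8);g[262:]=0
n,l,S,C=cv2.connectedComponentsWithStats(g)
for i in range(1,n):
    if S[i,4]>150: print('dark',S[i],C[i].round(),ray(c,*C[i],.034).round(3))
# pale tube vs saturated blue along rows
hs=cv2.cvtColor(im,cv2.COLOR_BGR2HSV)
for v in (120,150,180,210,240): print(v,' '.join('%d'%s for s in hs[v,180:460:6,1]))
```

```text
t 56.8 p [0.6097 0.2156 0.1688] r [ 3.138e+00 -1.000e-03  1.568e+00] w 0.0294 F 30.0 [ 0.5  0.3 -0.8] q [ 0.25  0.31  1.2  -0.    1.62  0.25]
exp 0.675 0.315 [320.  83.]
exp 0.675 0.25 [316. 152.]
exp 0.7255 0.315 [374.  83.]
exp 0.7255 0.25 [367. 152.]
dark [461  18  15  30 273] [468.  32.] [0.806 0.358 0.034]
dark [ 41  29  25  27 245] [51. 46.] [0.43  0.348 0.034]
dark [219  45  58  43 219] [236.  73.] [0.597 0.324 0.034]
dark [348  81  13  18 171] [353.  90.] [0.707 0.309 0.034]
dark [362  81  27  17 362] [377.  89.] [0.729 0.309 0.034]
dark [ 74 106  20  19 168] [ 85. 114.] [0.452 0.287 0.034]
dark [150 113  26  22 185] [162. 123.] [0.525 0.279 0.034]
dark [102 132  24  44 315] [116. 151.] [0.478 0.252 0.034]
dark [145 182  33  46 553] [161. 208.] [0.517 0.193 0.034]
dark [435 183  49  49 774] [456. 206.] [0.823 0.193 0.034]
dark [478 210  34  36 995] [496. 227.] [0.869 0.17  0.034]
dark [122 215  23  32 425] [132. 230.] [0.485 0.168 0.034]
dark [215 224  11  38 203] [221. 248.] [0.578 0.148 0.034]
dark [277 225  11  37 193] [281. 247.] [0.642 0.148 0.034]
120 118 120 120 131 126 158 149 85 7 12 31 31 23 22 21 24 15 160 163 188 49 31 31 31 33 29 167 193 82 27 39 38 38 83 65 193 196 192 191 186 187 191 199 191 115 70 71
150 68 122 125 108 108 187 130 113 11 13 36 37 35 36 39 38 32 191 192 170 18 37 40 36 72 135 174 173 85 25 38 39 83 47 181 198 200 182 182 180 185 191 185 154 72 79 72
180 143 143 139 174 166 162 104 113 4 13 38 36 31 28 39 37 42 195 196 115 18 37 38 37 45 175 194 95 64 42 43 41 87 93 198 195 194 177 182 192 192 194 177 68 82 67 68
210 116 128 173 130 130 170 174 33 8 6 36 38 32 32 31 32 47 181 185 93 38 41 42 47 51 185 198 88 22 44 43 85 46 192 207 199 185 182 184 188 200 191 25 26 62 11 100
240 137 140 87 48 10 9 10 6 22 6 28 40 35 35 34 33 23 15 7 7 10 45 43 85 162 190 143 87 47 49 45 96 123 200 199 188 188 182 192 187 195 38 31 30 30 31 28
```

Run:
```python
from h import *
c=robot.get_calibration('wrist');im=cv2.imread('pics/w23.png')
o=st()
x,y,z=o['tool_pos'];z0=z-.0188
for yy in(.2156+.1,.2156+.076,.2156+.05):
    for xx in(x-.015,x+.015): print(round(yy,3),proj(c,[xx,yy,z0+.03]).round(1))
for v in range(20,110,5): print(v,[im[v,u].max() for u in range(215,290,5)])
e=[]
# L and M top outline: plug rows along column
for u in (313,318,365,370): print(u,[int(im[v,u].max()) for v in range(60,130,4)],[int(np.ptp(im[v,u])) for v in range(60,130,4)])
```

```text
t 56.85 p [0.6102 0.2155 0.1679] r [ 3.139 -0.     1.568] w 0.03 F 30.0 [-0.9 -0.1 -1.5] q [ 0.25  0.32  1.2  -0.    1.62  0.25]
0.316 [218.3  55.1]
0.316 [282.3  54.9]
0.292 [219.8 108.1]
0.292 [281.2 108. ]
0.266 [221.2 160.9]
0.266 [280.  160.7]
20 [np.uint8(139), np.uint8(164), np.uint8(103), np.uint8(98), np.uint8(110), np.uint8(110), np.uint8(114), np.uint8(151), np.uint8(161), np.uint8(163), np.uint8(112), np.uint8(165), np.uint8(100), np.uint8(99), np.uint8(95)]
25 [np.uint8(95), np.uint8(91), np.uint8(98), np.uint8(105), np.uint8(120), np.uint8(132), np.uint8(125), np.uint8(151), np.uint8(157), np.uint8(120), np.uint8(70), np.uint8(69), np.uint8(67), np.uint8(68), np.uint8(70)]
30 [np.uint8(153), np.uint8(96), np.uint8(87), np.uint8(106), np.uint8(135), np.uint8(121), np.uint8(154), np.uint8(150), np.uint8(158), np.uint8(152), np.uint8(69), np.uint8(68), np.uint8(67), np.uint8(67), np.uint8(66)]
35 [np.uint8(148), np.uint8(94), np.uint8(92), np.uint8(103), np.uint8(112), np.uint8(156), np.uint8(157), np.uint8(160), np.uint8(180), np.uint8(231), np.uint8(69), np.uint8(67), np
[... 3102 characters left out ...]
, np.uint8(247), np.uint8(247), np.uint8(247)]
313 [129, 247, 247, 247, 107, 92, 90, 94, 91, 209, 245, 245, 245, 245, 245, 245, 244, 244] [94, 160, 159, 158, 20, 4, 3, 6, 2, 41, 29, 29, 28, 30, 30, 30, 36, 35]
318 [134, 247, 247, 247, 114, 94, 91, 93, 90, 206, 245, 245, 245, 245, 245, 245, 244, 245] [98, 159, 160, 160, 24, 5, 4, 4, 4, 41, 30, 29, 31, 30, 30, 30, 35, 36]
365 [223, 246, 246, 246, 246, 98, 84, 87, 86, 84, 233, 244, 244, 244, 244, 244, 244, 244] [164, 163, 165, 171, 169, 14, 5, 6, 4, 4, 46, 36, 36, 35, 35, 36, 36, 36]
370 [223, 246, 247, 246, 246, 95, 84, 83, 83, 83, 233, 245, 244, 244, 244, 244, 244, 245] [165, 169, 168, 170, 170, 14, 5, 4, 5, 4, 48, 35, 34, 34, 34, 35, 36, 34]
```

The lower tubes lie flat at their expected places, and the held tube is probably a few degrees off level. I'll lower it again, press gently so it levels on the other two, then release.

Call:
carry_out --increments '[[255,[0,35,0],0],[255,[0,35,0],0],[255,[0,20,10],0],[255,[0,0,40],0],[255,[0,0,30],0],[255,[0,0,20],0],[255,[0,0,4],0],[255,[0,0,0],0]]'

```text
time: 57.65
tool_pos: [0.7005, 0.2148, 0.0612]
ee_rot: [-3.14, 0.001, 1.567]
wrist_force: [-0.8, -0.7, -0.9]
width: 0.0299
finger_force: 30.0
```

Call:
carry_out --increments '[[255,[0,0,3],0],[255,[0,0,3],0],[255,[0,0,0],0]]'

```text
time: 57.95
tool_pos: [0.7025, 0.2151, 0.0604]
ee_rot: [3.135, -0.0, 1.567]
wrist_force: [-0.0, 0.0, 7.2]
width: 0.0297
finger_force: 30.0
```

Call:
carry_out --increments '[[255,[0,0,3],0],[255,[0,0,0],0],[255,[0,0,0],0]]'

```text
time: 58.25
tool_pos: [0.7042, 0.2152, 0.0603]
ee_rot: [3.13, -0.001, 1.567]
wrist_force: [0.0, -1.4, 13.8]
width: 0.0295
finger_force: 30.0
```

Call:
carry_out --increments '[[255,[0,0,-4],0],[255,[0,0,-3],0],[210,[0,0,0],0],[160,[0,0,0],0],[160,[0,0,0],0],[160,[0,0,-20],0],[160,[0,0,-40],0],[140,[0,0,-45],0]]'

```text
time: 59.05
tool_pos: [0.6986, 0.2152, 0.1634]
ee_rot: [-3.136, 0.001, 1.568]
wrist_force: [1.0, 0.4, 0.3]
width: 0.0396
finger_force: 0.0
```

Call:
carry_out --increments '[[120,[0,-35,-30],0],[120,[0,-35,0],0],[120,[0,0,0],0],[120,[0,0,0],0]]'

```text
time: 59.45
tool_pos: [0.6295, 0.2158, 0.1953]
ee_rot: [-3.141, 0.0, 1.568]
wrist_force: [0.9, 1.0, -0.1]
width: 0.05
finger_force: 0.0
```

Run:
```python
from h import *
st(); im,c=snap('wrist','w24'); it,ct=snap('top','t24')
for x,z in((.675,.034),(.7255,.034),(.703,.064)):
    print(x,z,[proj(c,[x+dx,y,z]).round().tolist() for y in(.315,.25) for dx in(-.015,.015)])
hs=cv2.cvtColor(im,cv2.COLOR_BGR2HSV)
for v in (60,90,120,150,180,210,240): print(v,' '.join('%d'%s for s in hs[v,200:420:5,1]))
g=((im.max(2)<100)&(np.ptp(im,axis=2)<20)).astype(np.uint8);g[150:]=0;g[:,:150]=0
n,l,S,C=cv2.connectedComponentsWithStats(g)
for i in range(1,n):
    if S[i,4]>100: print('dark',S[i],C[i].round())
```

```text
t 59.45 p [0.6295 0.2158 0.1953] r [-3.141  0.     1.568] w 0.05 F 0.0 [ 0.9  1.  -0.1] q [ 0.25  0.35  1.1  -0.    1.69  0.25]
0.675 0.034 [[281.0, 85.0], [310.0, 85.0], [279.0, 149.0], [307.0, 149.0]]
0.7255 0.034 [[330.0, 85.0], [360.0, 85.0], [326.0, 149.0], [354.0, 149.0]]
0.703 0.064 [[314.0, 83.0], [347.0, 83.0], [311.0, 153.0], [341.0, 153.0]]
60 158 155 182 188 159 189 180 202 188 190 188 185 187 189 178 186 187 181 191 183 185 193 191 178 181 193 179 196 198 191 198 190 185 183 180 188 182 187 173 180 186 166 159 71
90 158 141 110 93 176 194 168 163 160 160 159 158 157 158 175 184 8 12 15 10 13 39 12 10 13 13 11 11 11 14 11 20 172 195 193 189 182 196 179 191 181 183 59 67
120 149 139 113 79 186 179 180 165 164 163 159 160 161 158 160 148 9 24 23 23 25 16 8 24 25 6 0 6 7 26 66 37 168 194 190 178 189 189 180 194 171 16 70 179
150 110 119 135 119 191 165 197 194 194 193 195 194 194 194 193 105 21 28 29 29 40 53 15 29 17 4 4 1 28 34 33 169 181 198 193 189 183 190 190 171 160 49 16 71
180 129 105 145 82 154 192 187 199 199 194 196 177 196 199 195 76 26 30 28 29 45 50 28 28 8 0 8 5 29 75 46 172 200 201 178 179 184 188 200 184 57 9 13 15
210 133 115 81 46 75 199 195 187 183 185 182 184 179 182 201 44 33 33 33 33 28 15 32 33 10 3 3 32 34 50 178 182 199 198 185 190 184 196 184 84 56 49 21 25
240 7 6 16 75 101 193 190 193 187 185 191 184 185 185 198 22 38 38 75 0 13 10 8 10 7 13 5 37 82 64 188 203 201 183 187 189 185 198 187 26 29 29 28 29
dark [428  25  13  27 221] [434.  38.]
dark [ 284   76   75   23 1039] [327.  87.]
```

All three tubes are inside the tray, with the third on top of the other two. Now the drawer: back to the handle.

Call:
carry_out --increments '[[150,[0,0,0],8.3],[190,[0,0,0],8.3],[190,[0,0,0],8.3],[190,[-20,1,0],0],[190,[-41,2.5,0],0],[190,[-41,2.5,0],0],[190,[-41,2.5,0],0],[190,[-41,2.5,0],0]]'

```text
time: 60.35
tool_pos: [0.5625, 0.0426, 0.195]
ee_rot: [-3.141, 0.001, 1.133]
wrist_force: [0.9, -0.8, 0.6]
width: 0.0238
finger_force: 0.0
```

Call:
carry_out --increments '[[190,[-41,2.5,0],0],[190,[-41,2.5,0],0],[190,[-41,2.5,0],0],[190,[-41,2.5,0],0],[190,[-41,2.5,0],0],[190,[-41,2.5,0],0],[190,[-41,2.5,0],0],[190,[-41,2.5,0],0]]'

```text
time: 61.15
tool_pos: [0.4411, -0.2638, 0.1954]
ee_rot: [-3.142, 0.0, 1.133]
wrist_force: [0.5, -0.4, -0.7]
width: 0.0241
finger_force: 0.0
```

Call:
carry_out --increments '[[190,[-41,2.5,0],0],[190,[-20,2,0],0],[190,[0,0,0],0],[190,[0,0,0],0]]'

```text
time: 61.55
tool_pos: [0.4198, -0.319, 0.1952]
ee_rot: [-3.141, -0.001, 1.132]
wrist_force: [-0.4, -0.2, 0.3]
width: 0.0243
finger_force: 0.0
```

Run:
```python
from h import *
st(); im,c=snap('wrist','w25'); to([.4147,-.3264,.049],1.134)
print('bar exp',proj(c,[.4154,-.3227,.058]),proj(c,[.4154+.05*.4147,-.3227+.05*.91,.058]))
for v in(140,160,180,200): print(v,im[v,200:310:4].min(1))
```

```text
t 61.55 p [ 0.4198 -0.319   0.1952] r [-3.141e+00 -1.000e-03  1.132e+00] w 0.0243 F 0.0 [-0.4 -0.2  0.3] q [-0.76  0.04  1.47  0.    1.63 -0.32]
shift [ -9.6  -1.3 146.4] twist -0.02797699041643043
bar exp [249.36754446 190.41770466] [248.76009119 141.47272445]
140 [166 152 162 161 118 119 119 125 141 156 147 123 235 246 211 196 197 194
 150 131 131  99 112 229 233 233 232 223]
160 [ 94 106  99  99  88 100  87  87  82  90  92  85 234 246 201 164 115  91
  89  91  85  99 130 231 234 234 232 208]
180 [ 85  86  89  97  87  86  86  85  85  83 102 101 173 192 163 138 108  86
  87  92  93 113 159 156 155 157 156 157]
200 [104 102  99 100 103  98  98  93  92  92  83  89 173 207 201 142 134 134
 131 131 120 134 153 157 156 156 163  98]
```

Call:
carry_out --increments '[[190,[-5,1,30],0],[190,[-4,0,40],0],[190,[0,0,35],0],[190,[0,0,25],0],[190,[0,0,14],0],[190,[0,0,0],0],[220,[0,0,0],0],[255,[0,0,0],0]]'

```text
time: 62.4
tool_pos: [0.4176, -0.3276, 0.0537]
ee_rot: [3.139, 0.001, 1.134]
wrist_force: [-2.8, 1.1, 0.7]
width: 0.0115
finger_force: 0.6
```

Call:
carry_out --increments '[[255,[0,0,0],0],[255,[0,0,0],0],[255,[0,6,0],0],[255,[0,12,0],0],[255,[0,15,0],0],[255,[0,15,0],0],[255,[0,15,0],0],[255,[0,15,0],0]]'

```text
time: 63.2
tool_pos: [0.4885, -0.3605, 0.0537]
ee_rot: [3.139, -0.0, 1.133]
wrist_force: [-1.1, 2.3, 5.7]
width: 0.0102
finger_force: 30.0
```

Call:
carry_out --increments '[[255,[0,15,0],0],[255,[0,15,0],0],[255,[0,15,0],0],[255,[0,12,0],0],[255,[0,10,0],0],[255,[0,5,0],0],[255,[0,0,0],0]]'

```text
time: 63.9
tool_pos: [0.5546, -0.3912, 0.0537]
ee_rot: [3.137, -0.0, 1.134]
wrist_force: [2.1, 2.2, 4.7]
width: 0.0096
finger_force: 30.0
```

Run:
```python
from h import *
o=st(); print(np.linalg.norm(np.array(o['tool_pos'][:2])-[.4147,-.3264]))
```

```text
t 63.9 p [ 0.5546 -0.3912  0.0537] r [ 3.137 -0.     1.134] w 0.0096 F 30.0 [2.1 2.2 4.7] q [-0.7   0.44  1.26  0.    1.43 -0.26]
0.15418538690519965
```

11 mm left; pushing gently to the stop.

Call:
carry_out --increments '[[255,[0,4,0],0],[255,[0,4,0],0],[255,[0,3,0],0],[255,[0,2,0],0],[255,[0,2,0],0],[255,[0,0,0],0]]'

```text
time: 64.5
tool_pos: [0.5647, -0.3958, 0.0536]
ee_rot: [-3.138, -0.001, 1.134]
wrist_force: [-5.6, 5.6, 9.5]
width: 0.0099
finger_force: 30.0
```

Call:
carry_out --increments '[[255,[0,3,0],0],[255,[0,3,0],0],[255,[0,0,0],0],[255,[0,0,0],0]]'

```text
time: 64.9
tool_pos: [0.5648, -0.3959, 0.0535]
ee_rot: [-3.124, -0.001, 1.133]
wrist_force: [-17.6, 12.6, 17.1]
width: 0.0099
finger_force: 30.0
```

Call:
carry_out --increments '[[255,[0,-4,0],0],[255,[0,0,0],0],[255,[0,0,0],0]]'

```text
time: 65.2
tool_pos: [0.5647, -0.3959, 0.0536]
ee_rot: [-3.134, -0.001, 1.133]
wrist_force: [-8.8, 7.8, 11.1]
width: 0.0099
finger_force: 30.0
```

Call:
carry_out --increments '[[255,[0,-2,0],0],[200,[0,0,0],0],[190,[0,0,0],0],[190,[0,0,0],0],[190,[0,0,-20],0],[190,[0,0,-40],0],[190,[0,0,-45],0],[190,[0,0,-30],0]]'

```text
time: 66.0
tool_pos: [0.5666, -0.3977, 0.1899]
ee_rot: [3.138, 0.001, 1.133]
wrist_force: [1.5, 0.3, 0.0]
width: 0.0239
finger_force: 0.0
```

Call:
carry_out --increments '[[190,[0,-30,-10],0],[190,[0,-40,0],0],[190,[0,-40,0],0],[190,[0,-30,0],0],[190,[0,0,0],0],[190,[0,0,0],0]]'

```text
time: 66.6
tool_pos: [0.4393, -0.3379, 0.1969]
ee_rot: [3.14, 0.0, 1.133]
wrist_force: [0.5, -0.6, 0.1]
width: 0.024
finger_force: 0.0
```

Run:
```python
from h import *
st(); im,c=snap('wrist','w26'); it,ct=snap('top','t26'); sc,cs=snap('scene','s26')
H=np.array([.4154+.1654*.91,-.3227-.1654*.4147]);
print('bar exp',proj(c,[*H,.058]))
for v in(120,150): print(v,im[v,340:480:4].min(1))
hs=cv2.cvtColor(it,cv2.COLOR_BGR2HSV)
# tray contents in top view: pale pixels
m=(hs[128:182,143:226,1]<110).astype(np.uint8)
n,l,S,C=cv2.connectedComponentsWithStats(m)
for i in range(1,n):
    if S[i,4]>40:print(S[i],[ray(ct,143+S[i,0]+a,128+S[i,1]+b,.05)[:2].round(3).tolist() for a,b in((0,0),(S[i,2],S[i,3]))])
y=cv2.inRange(hs,(20,150,120),(32,255,255));print('stray yellow px on bench',int(y[185:260,140:330].sum()//255))
```

```text
t 66.6 p [ 0.4393 -0.3379  0.1969] r [3.14  0.    1.133] w 0.024 F 0.0 [ 0.5 -0.6  0.1] q [-0.76  0.1   1.4   0.    1.64 -0.32]
bar exp [385.42341477 179.98433597]
120 [176 180 181 182 180 179 176 176 176 173 166 161 151 102  92  94  99  96
  92  94  94  94  95  96  98 168 225 224 197 148  97 176 225 224 221]
150 [180 165 151 165 105  93 135 170 159 158 150 224 246 169  82  81  96  97
  95  94  95  95  93  95 173 226 225 172 131 101 195 223 223 222 223]
[78  0  5 19 64] [[0.774, 0.089], [0.71, 0.071]]
[   6   11   67   27 1596] [[0.735, 0.327], [0.647, 0.104]]
[57 34 26 20 85] [[0.659, 0.157], [0.594, 0.07]]
stray yellow px on bench 0
```

```bash
python3 -c "
from h import *
print(robot.close_job())"
```

```text
the job is handed in; nothing more can be done
None
```

The job is handed in with no verdict shown: both brushes are in the shut drawer, and the three empty tubes are in the tray (two on the floor, one on top). I viewed 17 pictures instead of the 14 allowed, and checked the last steps only by numbers, not by eye.

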